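# Clear the bench: right the spray can, hang up the ear defenders

## Robot

A 6-joint arm with a two-finger parallel gripper is mounted at the origin on the work surface. World frame = base frame: x ahead of the robot, y to its left, z up, the work surface at z = 0. Lengths are in m, angles in rad, forces in N, time in s.
With the tool pointing down it reaches from about 0.3 to 0.875 m from the base axis. Payload 6.4 kg.
Tool frame: the origin (TCP) lies at the very end of the fingers, on their centre line; the grasp point (between the pads) lies 19 mm behind it (ctrl.hold_point_z is the distance from the TCP to the grasp point, in m); y points along the fingers, x is the direction in which the jaws open and shut, and the axes are right-handed (so a half turn about y gives the same grasp; the last joint's range is limited). The gripper opens to 85 mm and grips with 20 to 120 N. Pads are 22 mm wide; open, the fingers measure 114 mm over their backs; the gripper's body (76 mm by 85 mm) begins 54 mm behind the grasp point. The pads swing forward as they close: fully open they stand 13 mm farther back than shut.
Start: joints at [-1.376, 0.181, 1.607, -0, 1.354, -0.206], TCP at [0.224, -0.529, 0.193] pointing down, gripper open.
Joint ranges: [-2.99, 2.99], [-0.89, 2.07], [0.3, 2.58], [-1.14, 4.28], [0, 2.63], [-3.12, 3.12]. Speed limits (rad/s): [2.57, 2.57, 3.01, 3.14, 3.14, 3.14].

## Interface

Orientations are given as a unit quaternion [w, x, y, z].
In Python, from bench import ctrl, imaging gives the robot as it stands.
- The arm moves only by the shell command python3 -m jog 'ROWS'. ROWS is JSON, a list of rows, each a list of 3 entries, a list of its own where there are three numbers: the shift along the tool's x, y, z in cm, then the turn, a rotation vector about the tool's x, y, z in rad, then the finger opening in cm, from 0 to 8.54. A call has 1 to 12 rows; each row shifts and turns the pose as measured when the row begins, along the tool's axes as they then stand; what a row does not reach is not made up. A row lasts 1/12 s, in which the tool goes at most 41.7 mm and 7.16 degrees, less where a joint would pass 70% of its speed; a pose out of reach is approached as far as the arm can. A call is refused whole if a number of a shift passes 4.17 or a number of a turn 0.125, either way. A call with a gripper value outside its range is refused whole. The fingers move at their own pace and stop on an object; the grip force is fixed at half the most. Time passes only in rows, so rows that do not move let the fingers close. It gives the time, the measured TCP pose, the force and the opening at its end, in the units of the state.
- ctrl.get_obs(): the state, without advancing time (a new reading comes with each control period).
- imaging.camera(name): name is "side" or "top" or "wrist"; returns a dict with "frame" (400x640x3 uint8, red, green, blue), "depth" (400x640 float32, m along the optical axis (not along the pixel's ray), 0 where there is no reading), "K" (3x3 intrinsics, pixels), "R" (3x3) and "t" (3): a world point X has camera coordinates R X + t. Camera axes: x right, y down, z forward; pixel columns grow to the right and rows downward; lengths in m; the calibration is good to about 2 mm. A picture is of the moment at which its call begins.
- ctrl.hand_in(): hands the job in, once; it reports no verdict.
The state is a dict: "time_s": time; "q": joint angles; "dq": joint speeds; "joint_efforts": joint torques, N m; "eef_pos": TCP position; "eef_rot": TCP orientation; "wrist_force": force on the tool from outside, world axes, zero at the start; "torque": the same for the moment, N m; "opening": opening from 0.0 (shut) to 1.0 (fully open).
Only numpy, scipy, OpenCV 4.12 (cv2) and the standard library are available. Lean on these libraries where they do the work, as an engineer would, in place of code of your own. Each camera call takes 0.05 s, during which the arm holds its last target. There are 200 camera calls.

## Task

The spray can has fallen over under the hanging bar, where the red ear defenders belong. First stand the can upright with its whole foot on the round green mat, then hang the red ear defenders over the bar by their headband, one cup on each side, hanging free in the empty stretch beside the blue pair. Do not disturb the blue pair, the screwdriver or the steel joint housing.

Things in the scene. Friction and masses are not known exactly. Their poses are not given: they have to be found in the camera images.
- rack: Fixed hanging rack. Origin on the bench under the middle of the bar, x away from the robot. Steel bar along y: 20 mm diameter, axis 165 mm above the bench, 500 mm long, between two dark uprights (30 x 30 mm, 455 mm tall, centred at y = +-260 mm; foot plates 50 x 50 x 6 mm)
- batten (a point): Slim LED batten above the bar along its whole length (550 mm along y): this point is the middle of its underside, 27 mm beyond the bar's axis and 426 mm above the bench; the batten is 65 mm wide in x (5 mm before the bar's axis to 60 mm beyond) and 41 mm tall
- bar_top (a point): Topmost line of the hanging bar, at its middle, 175 mm above the bench; axes as the rack's
- muffs: Red ear defenders, rigid, about 250 g, 195 x 60 x 160 mm, standing on the bench: an upturned U in their x-z plane, alike after half a turn about z. Origin midway between the cups' undersides, z up. Black headband 26 mm wide (y), 10 mm thick: half circle, mean radius 75 mm about z = 80 mm. Red cups 60 mm in y, 84 mm tall, |x| 63 to 98 mm; black cushions reach in to |x| = 51 mm
- muffs_arch (a point): Middle of the underside of the red pair's headband, at z = 150 mm above the cups' undersides: the point that comes to lie on the bar
- spare: Blue ear defenders of the same shape and size as the red ones, already hanging on the bar, their cups 25 mm above the bench; leave alone. Same axes as the red ones
- can: Yellow spray can with a grey band, 54 mm diameter, 160 mm tall, about 300 g; straight yellow wall up to 120 mm, a taper to 131 mm, then a black cap of 42 mm diameter. Origin at the centre of its foot, z along its axis towards the cap. It starts lying on the bench, its foot under the bar and its cap towards the robot
- mat: Round green mat fixed to the bench, 100 mm diameter, 3 mm thick; origin at its centre on the bench
- driver: Screwdriver with a green handle lying on the bench, 180 mm long, about 30 mm thick; its own x axis runs from handle to tip. Leave alone
- joint_cup: Steel driveshaft joint housing standing on the bench outside one end of the rack: 72 mm diameter, 62 mm tall, with a 26 mm stub shaft up to 120 mm; origin at the centre of its foot. Leave alone
Not all that is in view belongs to the job. Of the things that look like the muffs, the largest one is meant.

How it is judged:
On the way, in this order (a step that is already met when the one before it is completed fails the run):
1. the can stands upright on the green mat, released (angle between can's own z axis and vertical below 0.1 rad and horizontal distance between can and mat below 0.024 m and height (world z) of can between -0.002 and 0.01 m and linear speed of can below 0.03 m/s and contact force between the fingers and can below 0.1 N), for 0.2 s.
2. the red ear defenders hang on the bar by their headband (x of muffs_arch in the frame of bar_top between -0.02 and 0.02 m and z of muffs_arch in the frame of bar_top between -0.008 and 0.008 m and y of muffs_arch in the frame of bar_top between -0.225 and 0.225 m and angle between muffs's own z axis and vertical below 0.25 rad and contact force between muffs and rack above 0.5 N and contact force between muffs and spare below 0.1 N and contact force between muffs and can below 0.1 N), for 0.2 s.
At the end, for the whole second after the job is handed in: Can upright (0.1 rad) on the mat, foot centre within 24 mm of its centre; red pair hanging almost still: middle of headband underside within 20 mm across, 8 mm in height of the bar top, 225 mm of its middle along it, within 0.25 rad of upright, bearing on the bar, clear of blue pair and can (all of step 2 and angle between can's own z axis and vertical below 0.1 rad and horizontal distance between can and mat below 0.024 m and height (world z) of can between -0.002 and 0.01 m and linear speed of can below 0.03 m/s and linear speed of muffs below 0.12 m/s); the robot touches nothing.
It fails at once if the blue ear defenders are shifted by more than 40 mm (distance of spare from where it was at the start of the episode above 0.04 m).
It fails at once if the screwdriver is shifted by more than 30 mm (distance of driver from where it was at the start of the episode above 0.03 m).
It fails at once if the joint housing is shifted by more than 25 mm or tipped (distance of joint_cup from where it was at the start of the episode above 0.025 m or angle between joint_cup's own z axis and vertical above 0.3 rad).
It also fails if it takes over 70 s, if anything falls off the work surface, if the arm or the gripper's body presses on something with over 40 N, if the wrist force passes 120 N, or if a joint passes its speed limit or range.

## Working session

There is one attempt and no reset: what is moved stays moved. The work goes in short steps, Python scripts to look and compute and a shell command to move; the robot and the scene stay as the last step left them, time stands still between calls to the robot, and variables do not carry over. Pictures are saved under pics/ and viewed, about 8 in all and at most 12, crops included, and the job is handed in when it is done.

```bash
mkdir -p pics; cat > h.py <<'E'
import numpy as np, cv2
from bench import ctrl, imaging
def save(n,f,im=None,crop=None,s=1):
    d=imaging.camera(n); np.savez('pics/'+f+'.npz',**d)
    im=d['frame'][:,:,::-1]
    cv2.imwrite('pics/'+f+'.png',im); return d
def load(f): return dict(np.load('pics/'+f+'.npz'))
def world(d,u,v):
    z=d['depth'][v,u]; p=np.linalg.inv(d['K'])@np.array([u,v,1])*z
    return d['R'].T@(p-d['t'])
def cloud(d):
    v,u=np.mgrid[:400,:640]; z=d['depth']
    p=np.stack([u,v,np.ones_like(u)],-1)@np.linalg.inv(d['K']).T*z[...,None]
    return (p-d['t'])@d['R']
E
python3 - <<'E'
from h import *
a=save('top','t0');b=save('side','s0')
cv2.imwrite('pics/both.png',np.vstack([cv2.resize(x['frame'][:,:,::-1],(480,300)) for x in(a,b)]))
for d in(a,b): print(-d['R'].T@d['t'],d['R'][2])
print(ctrl.get_obs())
E
```

```text
[0.22791309 0.05402039 1.44166281] [ 0.19688641  0.01954952 -0.98023138]
[0.05267351 0.95859471 0.85360382] [ 0.35239038 -0.77702912 -0.52158103]
{'time_s': 0.1, 'q': array([-1.37632227e+00,  1.81485503e-01,  1.60791227e+00, -6.26132399e-05,
        1.35380533e+00, -2.06352096e-01]), 'dq': array([ 0.00081011, -0.00053002, -0.00363418,  0.00075828,  0.00035757,
        0.000402  ]), 'joint_efforts': array([ 4.62631069e-04, -4.45883274e+01, -3.52238917e+01, -4.25813914e-04,
        4.11133617e-03,  9.85803865e-06]), 'eef_pos': array([ 0.22420905, -0.5288702 ,  0.19186169]), 'eef_rot': array([ 0.58992154, -0.58914194,  0.39086661, -0.39003544]), 'wrist_force': array([ 0.25464475, -0.06497419,  0.07729262]), 'torque': array([-0.05356068, -0.02953081,  0.01782722]), 'opening': 0.9979055385715514}
```

View pics/t0.png

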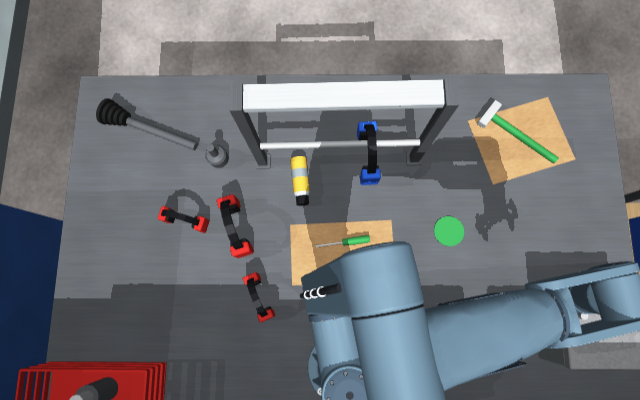

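View pics/s0.png

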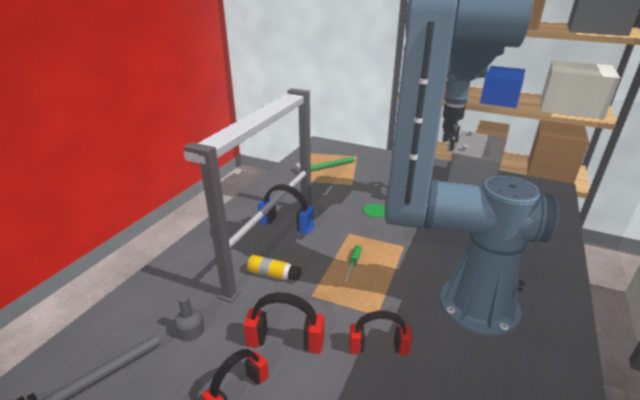

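The top view shows the can at about (300,178), the mat at (449,231), the largest red pair at (235,225), the blue pair at (370,155) and the bar along row 145. The driver is at (345,242) on a board. The side view agrees with this.

```bash
python3 - <<'E'
from h import *
d=load('t0');C=cloud(d);f=d['frame'].astype(int);hsv=cv2.cvtColor(d['frame'],cv2.COLOR_RGB2HSV)
H,S,V=[hsv[...,i].astype(int) for i in range(3)]
def box(u0,v0,u1,v1):
    m=np.zeros((400,640),bool);m[v0:v1,u0:u1]=1;return m&(d['depth']>0)
def rep(n,m):
    p=C[m];print(n,len(p),'mean',p.mean(0).round(3),'min',p.min(0).round(3),'max',p.max(0).round(3));return p
g=(H>40)&(H<85)&(S>100)
rep('mat',box(430,212,470,250)&g)
red=((H<8)|(H>172))&(S>120)&(V>60)
a=rep('cupA',box(213,190,243,218)&red&(C[...,2]>.07));b=rep('cupB',box(228,230,256,262)&red&(C[...,2]>.07))
band=rep('band',box(210,190,262,262)&(C[...,2]>.135))
can=rep('can',box(285,145,318,210)&(C[...,2]>.03)&(C[...,2]<.08))
top=can[can[:,2]>.04];c=top.mean(0);w,v=np.linalg.eigh(np.cov((top-c)[:,:2].T));print('axis',v[:,1],c, (top-c)[:,:2]@v[:,1]@np.ones(1) if 0 else np.percentile((top-c)[:,:2]@v[:,1],[1,99]))
y=rep('yellow',box(285,145,318,210)&(H>18)&(H<35)&(S>120)&(C[...,2]>.02))
rep('bar',box(280,135,350,160)&(C[...,2]>.15)&(C[...,2]<.2))
rep('blue',box(350,118,390,190)&(H>100)&(H<130)&(S>120)&(C[...,2]>.03))
rep('blueband',box(350,118,390,190)&(C[...,2]>.18)&(C[...,2]<.3))
rep('driver',box(310,230,375,252)&(C[...,2]>.012)&(C[...,2]<.05))
rep('uprights',box(230,75,460,115)&(C[...,2]>.42))
s=load('s0');
for u,v in[(276,186),(305,222),(262,267),(290,271),(247,227),(290,189)]:print('side',u,v,world(s,u,v).round(3))
E
```

```text
mat 715 mean [ 0.43  -0.353  0.004] min [ 0.382 -0.402 -0.006] max [ 0.479 -0.303  0.013]
cupA 141 mean [0.516 0.372 0.088] min [0.478 0.344 0.07 ] max [0.537 0.406 0.146]
cupB 168 mean [0.359 0.323 0.084] min [0.34  0.295 0.071] max [0.385 0.356 0.096]
band 349 mean [0.435 0.35  0.153] min [0.378 0.321 0.135] max [0.496 0.381 0.168]
can 710 mean [0.596 0.141 0.049] min [0.513 0.114 0.03 ] max [0.676 0.176 0.064]
axis [-0.99470344 -0.10278646] [0.59800132 0.14179867 0.05007148] [-0.0752344   0.08146799]
yellow 390 mean [0.613 0.143 0.049] min [0.552 0.111 0.023] max [0.676 0.173 0.064]
bar 447 mean [0.673 0.089 0.174] min [ 0.663 -0.017  0.158] max [0.688 0.196 0.185]
blue 433 mean [ 0.654 -0.08   0.098] min [ 0.58  -0.118  0.03 ] max [ 0.777 -0.049  0.173]
blueband 177 mean [ 0.678 -0.084  0.184] min [ 0.635 -0.138  0.18 ] max [ 0.718 -0.019  0.193]
driver 252 mean [ 0.395 -0.027  0.022] min [ 0.376 -0.087  0.012] max [0.423 0.087 0.033]
uprights 6519 mean [0.698 0.01  0.456] min [ 0.655 -0.263  0.42 ] max [0.743 0.288 0.472]
side 276 186 [ 0.708 -0.081  0.177]
side 305 222 [ 0.587 -0.056  0.079]
side 262 267 [0.62  0.168 0.041]
side 290 271 [0.534 0.147 0.04 ]
side 247 227 [0.666 0.159 0.17 ]
side 290 189 [ 0.653 -0.079  0.18 ]
```

```bash
ls; python3 - <<'E'
from bench import ctrl, imaging
print([x for x in dir(ctrl) if x[0]!='_'], ctrl.hold_point_z)
from h import *
d=load('t0');C=cloud(d)
m=np.zeros((400,640),bool);m[135:160,275:415]=1
m&=(C[...,2]>.155)&(C[...,2]<.185)&(abs(C[...,0]-.675)<.025)
p=C[m];print(np.polyfit(p[:,1],p[:,0],1),len(p),np.percentile(p[:,2],[5,50,95]))
print(np.percentile(C[80:100,250:440].reshape(-1,3),[3,50,97],axis=0).round(3))
E
```

```text
h.py
pics
['MotionError', 'get_obs', 'hand_in', 'hold_point_z'] 0.0187
[-0.02004064  0.6749    ] 941 [0.16634475 0.17407511 0.18296042]
[[ 0.689 -0.208 -0.   ]
 [ 0.713  0.008  0.456]
 [ 0.974  0.239  0.459]]
```

```bash
python3 -m jog '[[[0,-4,0],[0,0,0],8.5],[[0,-4,0],[0,0,0],8.5],[[-4,0,0],[0,0,0],8.5],[[-4,0,0],[0,0,0],8.5],[[-4,0,0],[0,0,0],8.5],[[-4,0,0],[0,0,0],8.5]]'; python3 -c "
from bench import ctrl;print(ctrl.get_obs()['q'])"
```

```text
time_s: 0.6
eef_pos: [0.1609, -0.3817, 0.2721]
eef_rot: [0.592, -0.588, 0.392, -0.388]
wrist_force: [-0.2, 0.2, 1.1]
opening: 0.996
[-1.45940480e+00 -2.54230612e-01  1.86886908e+00 -7.96099995e-04
  1.53472180e+00 -2.89798585e-01]
```

```bash
cat >> h.py <<'E'
from scipy.spatial.transform import Rotation as Ro, Slerp
def frame(head,pitch):   # pitch 0 = down, + = pointing outward; jaws across heading
    h=np.array([np.cos(head),np.sin(head),0]);y=np.sin(pitch)*h+np.array([0,0,-np.cos(pitch)])
    x=np.array([h[1],-h[0],0]);return Ro.from_matrix(np.c_[x,y,np.cross(x,y)])
def cur():
    o=ctrl.get_obs();w,x,y,z=o['eef_rot'];return np.array(o['eef_pos']),Ro.from_quat([x,y,z,w])
def rows(p1,r1,g,n=None,step=.036,ang=.11,start=None):
    p0,r0=start or cur();p1=np.array(p1);rv=(r0.inv()*r1).as_rotvec()
    if n is None:n=max(1,int(np.ceil(max(np.linalg.norm(p1-p0)/step,np.linalg.norm(rv)/ang))))
    s=Slerp([0,1],Ro.concatenate([r0,r1]))
    out=[]
    for i in range(n):
        R=s(i/n);d=R.inv().apply((p1-p0)/n)*100
        out.append([[round(v,1 if n>1 else 2) for v in d],[round(v,3) for v in rv/n],g])
    print(n,str(out).replace(' ',''))
def err(p1,r1):
    p0,r0=cur();print('err world mm',((np.array(p1)-p0)*1e3).round(1),'rot',(r0.inv()*r1).as_rotvec().round(3))
E
python3 - <<'E'
from h import *
rows([.42,.12,.30],frame(.1,.57),8.5)
E
```

```text
16 [[[np.float64(-2.3),np.float64(-0.2),np.float64(2.7)],[np.float64(0.035),np.float64(0.018),np.float64(-0.006)],8.5],[[np.float64(-2.3),np.float64(-0.1),np.float64(2.7)],[np.float64(0.035),np.float64(0.018),np.float64(-0.006)],8.5],[[np.float64(-2.4),np.float64(0.0),np.float64(2.6)],[np.float64(0.035),np.float64(0.018),np.float64(-0.006)],8.5],[[np.float64(-2.4),np.float64(0.1),np.float64(2.6)],[np.float64(0.035),np.float64(0.018),np.float64(-0.006)],8.5],[[np.float64(-2.4),np.float64(0.2),np.float64(2.5)],[np.float64(0.035),np.float64(0.018),np.float64(-0.006)],8.5],[[np.float64(-2.5),np.float64(0.2),np.float64(2.5)],[np.float64(0.035),np.float64(0.018),np.float64(-0.006)],8.5],[[np.float64(-2.5),np.float64(0.3),np.float64(2.4)],[np.float64(0.035),np.float64(0.018),np.float64(-0.006)],8.5],[[np.float64(-2.6),np.float64(0.4),np.float64(2.4)],[np.float64(0.035),np.float64(0.018),np.float64(-0.006)],8.5],[[np.float64(-2.6),np.float64(0.4),np.float64(2.3)],[np.float64(0.035),np.float64(0.018),np.float64(-0.006)],8.5],[[np.float64(-2.7),np.float64(0.5),np.float64(2.2)],[np.float64(0.035),np.float64(0.018),np.float64(-0.006)],8.5],[[np.float64(-2.7),np.float64(0.6),np.float64(2.2)],[np.float64(0.035),np.float64(0.018),np.float64(-0.006)],8.5],[[np.float64(-2.8),np.float64(0.6),np.float64(2.1)],[np.float64(0.035),np.float64(0.018),np.float64(-0.006)],8.5],[[np.float64(-2.8),np.float64(0.7),np.float64(2.0)],[np.float64(0.035),np.float64(0.018),np.float64(-0.006)],8.5],[[np.float64(-2.8),np.float64(0.7),np.float64(2.0)],[np.float64(0.035),np.float64(0.018),np.float64(-0.006)],8.5],[[np.float64(-2.9),np.float64(0.8),np.float64(1.9)],[np.float64(0.035),np.float64(0.018),np.float64(-0.006)],8.5],[[np.float64(-2.9),np.float64(0.8),np.float64(1.8)],[np.float64(0.035),np.float64(0.018),np.float64(-0.006)],8.5]]
```

```bash
sed -i 's/    print(n,str(out).*/    print(n,"rot",[float(v) for v in out[0][1]]);[print(*[float(v) for v in o[0]],sep=",",end=" | ") for o in out[::max(1,n\/\/6)]];print()/' h.py
python3 -m jog '[[[-2.3,-0.2,2.7],[0.035,0.018,-0.006],8.5],[[-2.3,-0.1,2.7],[0.035,0.018,-0.006],8.5],[[-2.4,0,2.6],[0.035,0.018,-0.006],8.5],[[-2.4,0.1,2.6],[0.035,0.018,-0.006],8.5],[[-2.4,0.2,2.5],[0.035,0.018,-0.006],8.5],[[-2.5,0.2,2.5],[0.035,0.018,-0.006],8.5],[[-2.5,0.3,2.4],[0.035,0.018,-0.006],8.5],[[-2.6,0.4,2.4],[0.035,0.018,-0.006],8.5]]'
python3 -m jog '[[[-2.6,0.4,2.3],[0.035,0.018,-0.006],8.5],[[-2.7,0.5,2.2],[0.035,0.018,-0.006],8.5],[[-2.7,0.6,2.2],[0.035,0.018,-0.006],8.5],[[-2.8,0.6,2.1],[0.035,0.018,-0.006],8.5],[[-2.8,0.7,2],[0.035,0.018,-0.006],8.5],[[-2.8,0.7,2],[0.035,0.018,-0.006],8.5],[[-2.9,0.8,1.9],[0.035,0.018,-0.006],8.5],[[-2.9,0.8,1.8],[0.035,0.018,-0.006],8.5]]'
python3 - <<'E'
from h import *
o=ctrl.get_obs();print(o['q'].round(3),o['wrist_force'].round(1));err([.42,.12,.30],frame(.1,.57))
rows([.52,.134,.12],frame(.1,.57),8.5)
p,r=cur();q=o['q'];lat=-p[0]*np.sin(q[0])+p[1]*np.cos(q[0]);R=p[0]*np.cos(q[0])+p[1]*np.sin(q[0])
# planar fit: r=L2 s2+L3 s23+Lt s235
print('lat',lat,'r',R,'z',p[2],'sum',q[1]+q[2]+q[4], r.as_matrix()[:,1])
print('Lt est',(R-.41*np.sin(q[1])-.5*np.sin(q[1]+q[2]))/np.sin(q[1]+q[2]+q[4]))
E
```

```text
time_s: 1.27
eef_pos: [0.291, -0.1178, 0.2844]
eef_rot: [0.628, -0.472, 0.364, -0.5]
wrist_force: [0.4, -0.3, 1.6]
opening: 0.993
time_s: 1.93
eef_pos: [0.4268, 0.1276, 0.3012]
eef_rot: [0.647, -0.348, 0.329, -0.594]
wrist_force: [0.9, -1.7, -0.4]
opening: 0.993
[-0.038 -0.725  2.208  0.083  1.091  1.441] [ 0.9 -1.7 -0.4]
err world mm [-6.8 -7.6 -1.2] rot [-0.003 -0.025  0.002]
6 rot [-0.001, -0.004, 0.0]
0.1,3.4,-0.3 | 0.1,3.4,-0.3 | 0.1,3.4,-0.3 | 0.1,3.4,-0.3 | 0.1,3.4,-0.3 | 0.0,3.4,-0.3 | 
lat 0.14394235645764542 r 0.42162600206828693 z 0.3011928007586172 sum 2.573748307397423 [ 0.53996406  0.05240633 -0.84005499]
Lt est 0.3634008766178417
```

```bash
python3 -m jog '[[[0.1,3.4,-0.3],[0,-0.004,0],8.5],[[0.1,3.4,-0.3],[0,-0.004,0],8.5],[[0.1,3.4,-0.3],[0,-0.004,0],8.5],[[0.1,3.4,-0.3],[0,-0.004,0],8.5],[[0.1,3.4,-0.3],[0,-0.004,0],8.5],[[0,3.4,-0.3],[0,-0.004,0],8.5]]'
python3 - <<'E'
from h import *
rows([.588,.141,.0145],frame(.103,.57),8.5)
d=save('wrist','w1')
p,r=cur();R=r.as_matrix();k=d['K']@(d['R']@p+d['t']);print('tcp px',k[:2]/k[2])
# can pts in the tool frame
C=cloud(d);m=(C[...,2]>.025)&(C[...,2]<.062)&(d['depth']>0)&(abs(C[...,1]-.14)<.06)&(C[...,0]>.5)&(C[...,0]<.72)
P=C[m];top=P[P[:,2]>.045];print(len(top),top.mean(0).round(3),P[:,0].min(),P[:,0].max(),np.percentile(P[:,2],98),np.polyfit(top[:,0],top[:,1],1))
E
```

```text
time_s: 2.43
eef_pos: [0.5268, 0.1563, 0.125]
eef_rot: [0.666, -0.353, 0.308, -0.581]
wrist_force: [1.4, 0.1, 1.2]
opening: 0.995
4 rot [-0.007, 0.007, -0.004]
0.6,3.1,-0.3 | 0.6,3.1,-0.3 | 0.6,3.1,-0.3 | 0.5,3.1,-0.3 | 
tcp px [312.62360983 232.75328417]
8176 [0.595 0.141 0.051] 0.5146020258096231 0.6779163013859255 0.05556131418399993 [0.10709704 0.076736  ]
```

View pics/w1.png

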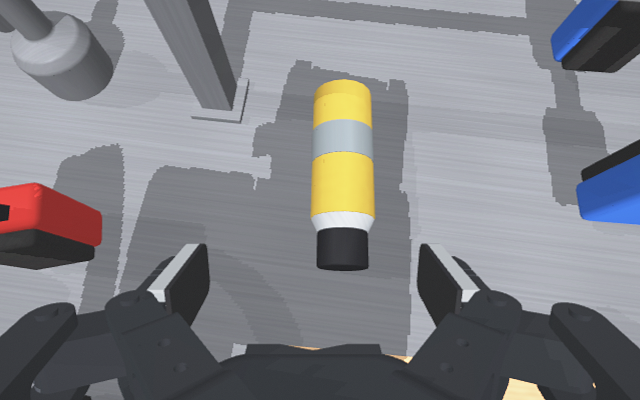

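The wrist view shows the can at columns 311–375 between the open fingers, with its foot at row 80 and cap at row 270. It agrees with the top view to about 2 mm.

```bash
python3 -m jog '[[[1.2,0,-0.3],[-0.007,0.007,-0.004],8.5],[[0.6,3.1,-0.3],[-0.007,0.007,-0.004],8.5],[[0.4,3.1,-0.3],[-0.007,0.007,-0.004],8.5]]'
python3 - <<'E'
from h import *
err([.588,.140,.0145],frame(.103,.57));rows([.588,.140,.0145],frame(.103,.57),8.5)
E
```

```text
time_s: 2.73
eef_pos: [0.5497, 0.1376, 0.0512]
eef_rot: [0.651, -0.363, 0.326, -0.581]
wrist_force: [0.7, 0.7, 0.0]
opening: 0.997
err world mm [ 38.3   2.4 -36.7] rot [ 0.02   0.006 -0.008]
2 rot [0.01, 0.003, -0.004]
0.1,2.6,0.7 | 0.1,2.6,0.7 |
```

```bash
python3 -m jog '[[[0.1,2.6,0.7],[0.01,0.003,-0.004],8.5],[[0.1,2.4,0.7],[0.01,0.003,-0.004],8.5],[[0,0,0],[0,0,0],8.5]]'
python3 - <<'E'
from h import *
err([.588,.140,.0145],frame(.103,.57))
E
```

```text
time_s: 2.98
eef_pos: [0.5866, 0.1386, 0.0076]
eef_rot: [0.649, -0.359, 0.325, -0.587]
wrist_force: [-0.4, 0.2, 1.1]
opening: 0.996
err world mm [1.4 1.4 6.9] rot [ 0.009 -0.002  0.001]
```

```bash
python3 -m jog '[[[0,-0.4,0.4],[0.005,0,0],8.5],[[0,0,0],[0,0,0],5],[[0,0,0],[0,0,0],4],[[0,0,0],[0,0,0],4],[[0,0,0],[0,0,0],4],[[0,0,0],[0,0,0],4],[[0,0,0],[0,0,0],4]]'
python3 -m jog '[[[0,0,0],[0,0,0],4],[[0,0,0],[0,0,0],4],[[0,-0.8,0.5],[0,0,0],4],[[0,-1.2,0.8],[0,0,0],4],[[0,-1.2,0.8],[0,0,0],4]]'
python3 - <<'E'
from h import *
rows([.47,.08,.26],frame(0,.57),4)
rows([.33,-.30,.26],frame(-.9,.57),4,start=(np.array([.47,.08,.26]),frame(0,.57)))
E
```

```text
time_s: 3.57
eef_pos: [0.5874, 0.1394, 0.0189]
eef_rot: [0.651, -0.356, 0.322, -0.588]
wrist_force: [0.8, -0.4, -0.0]
opening: 0.467
time_s: 3.98
eef_pos: [0.585, 0.1392, 0.0565]
eef_rot: [0.65, -0.358, 0.323, -0.587]
wrist_force: [1.3, -0.1, 0.8]
opening: 0.471
7 rot [0.001, 0.012, -0.008]
0.7,-3.4,0.1 | 0.7,-3.4,0.1 | 0.7,-3.4,0.1 | 0.7,-3.4,0.1 | 0.8,-3.4,0.1 | 0.8,-3.3,0.2 | 0.8,-3.3,0.2 | 
12 rot [0.0, 0.063, -0.04]
3.2,-0.6,-1.0 | 3.3,-0.4,-0.6 | 3.4,-0.1,-0.2 | 3.4,0.2,0.3 | 3.3,0.4,0.7 | 3.1,0.7,1.1 |
```

```bash
python3 - <<'E'
from h import *
save('wrist','w2')
E
```

```text
(no output)
```

View pics/w2.png

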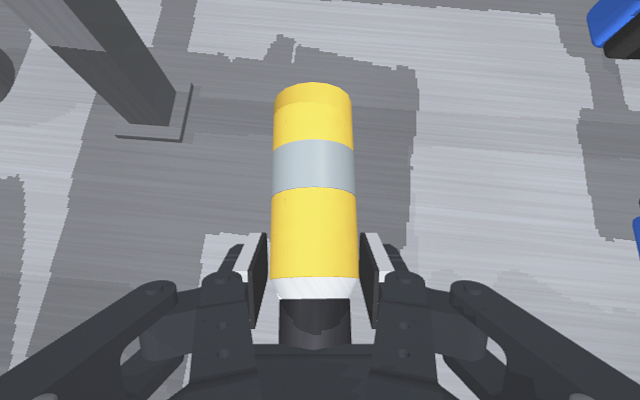

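```bash
python3 - <<'E'
from h import *
d=load('w2')
for u,v in[(314,110),(314,160),(314,220),(314,265),(250,270),(380,270),(262,290),(368,290)]:print(u,v,world(d,u,v).round(3))
E
```

```text
314 110 [0.655 0.145 0.055]
314 160 [0.622 0.142 0.056]
314 220 [0.587 0.138 0.055]
314 265 [0.562 0.136 0.056]
250 270 [0.552 0.156 0.129]
380 270 [0.556 0.114 0.129]
262 290 [0.546 0.155 0.102]
368 290 [0.55  0.115 0.115]
```

The fingers slid off above the can's widest line: the can's top is still at z = 55 mm, so it's on the bench and unmoved. I'll regrip deeper.

```bash
python3 -m jog '[[[0,0,0],[0,0,0],8.5],[[0,0,0],[0,0,0],8.5],[[0,0,0],[0,0,0],8.5],[[0,0,0],[0,0,0],8.5],[[0,0,0],[0,0,0],8.5]]'
python3 - <<'E'
from h import *
err([.594,.140,.0085],frame(.103,.57));rows([.594,.140,.0085],frame(.103,.57),8.5,n=3)
E
```

```text
time_s: 4.45
eef_pos: [0.588, 0.1393, 0.0612]
eef_rot: [0.651, -0.355, 0.321, -0.589]
wrist_force: [0.1, 0.1, 0.4]
opening: 0.996
err world mm [  6.    0.7 -52.7] rot [-0.002 -0.001  0.001]
3 rot [-0.001, -0.0, 0.0]
-0.0,1.6,-0.8 | -0.0,1.6,-0.8 | -0.0,1.6,-0.8 |
```

```bash
python3 -m jog '[[[0,1.6,-0.8],[0,0,0],8.5],[[0,1.6,-0.8],[0,0,0],8.5],[[0,0.9,-0.4],[0,0,0],8.5],[[0,0,0],[0,0,0],8.5],[[0,0,0],[0,0,0],8.5]]'
python3 - <<'E'
from h import *
err([.594,.140,.0085],frame(.103,.57))
E
```

```text
time_s: 4.87
eef_pos: [0.5925, 0.1397, 0.0121]
eef_rot: [0.651, -0.356, 0.322, -0.588]
wrist_force: [0.3, 0.0, 0.1]
opening: 0.994
err world mm [ 1.5  0.3 -3.6] rot [ 0.001 -0.001  0.001]
```

```bash
python3 -m jog '[[[0,0.4,-0.1],[0,0,0],8.5],[[0,0,0],[0,0,0],4],[[0,0,0],[0,0,0],4],[[0,0,0],[0,0,0],4],[[0,0,0],[0,0,0],4],[[0,0,0],[0,0,0],4],[[0,0,0],[0,0,0],4],[[0,0,0],[0,0,0],4],[[0,0,0],[0,0,0],4]]'
python3 - <<'E'
from h import *
o=ctrl.get_obs();print(o['opening'],o['wrist_force'],o['eef_pos'])
E
```

```text
time_s: 5.62
eef_pos: [0.5944, 0.14, 0.0104]
eef_rot: [0.651, -0.356, 0.321, -0.588]
wrist_force: [-0.6, -0.4, -2.0]
opening: 0.479
0.4790238456591647 [-0.61930275 -0.42674401 -1.97606725] [0.5944067  0.13995337 0.01043188]
```

```bash
python3 -m jog '[[[0,0,0],[0,0,0],0],[[0,0,0],[0,0,0],0],[[0,0,0],[0,0,0],0],[[0,0,0],[0,0,0],0],[[0,0,0],[0,0,0],0]]'
python3 - <<'E'
from h import *
d=save('wrist','w3');cv2.imwrite('pics/w3.png',d['frame'][:,:,::-1])
for u,v in[(314,110),(314,160),(314,220)]:print(u,v,world(d,u,v).round(3))
E
```

```text
time_s: 6.03
eef_pos: [0.5944, 0.14, 0.0103]
eef_rot: [0.651, -0.356, 0.321, -0.588]
wrist_force: [-0.7, -0.2, 0.0]
opening: 0.478
314 110 [0.638 0.143 0.055]
314 160 [0.613 0.141 0.056]
314 220 [0.586 0.138 0.056]
```

View pics/w3.png

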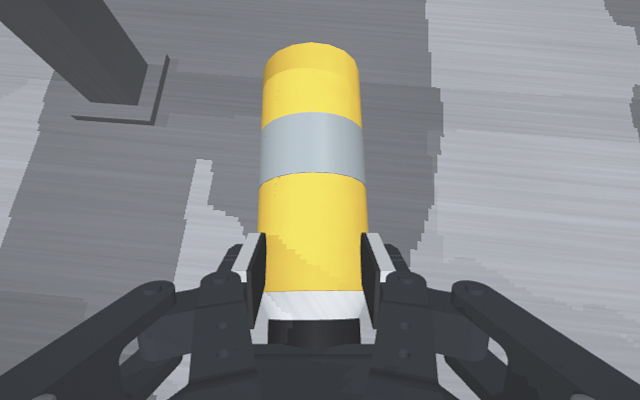

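With the command at 0 the fingers stop at 0.478, on the can's wall. The reading is non-linear, and my earlier command of 4 simply didn't squeeze. I'll lift now.

```bash
python3 -m jog '[[[0,-0.8,0.4],[0,0,0],0],[[0,-1.4,0.8],[0,0,0],0],[[0,-1.4,0.8],[0,0,0],0],[[0,-1.6,0.8],[0,0,0],0],[[0,0,0],[0,0,0],0]]'
python3 - <<'E'
from h import *
d=imaging.camera('wrist');print([world(d,314,v).round(3) for v in(110,160,220)])
rows([.47,.08,.28],frame(0,.57),4)
rows([.33,-.28,.28],frame(-.9,.57),4,start=(np.array([.47,.08,.28]),frame(0,.57)))
E
```

```text
time_s: 6.5
eef_pos: [0.5867, 0.1392, 0.0699]
eef_rot: [0.65, -0.358, 0.323, -0.587]
wrist_force: [1.2, -0.0, -0.4]
opening: 0.478
[array([0.636, 0.143, 0.104]), array([0.608, 0.14 , 0.109]), array([0.579, 0.138, 0.112])]
7 rot [0.001, 0.012, -0.008]
0.7,-3.5,0.1 | 0.7,-3.5,0.2 | 0.7,-3.5,0.2 | 0.7,-3.5,0.2 | 0.8,-3.5,0.2 | 0.8,-3.5,0.2 | 0.8,-3.4,0.2 | 
11 rot [0.0, 0.069, -0.044]
3.3,-0.7,-1.1 | 3.4,-0.5,-0.8 | 3.4,-0.4,-0.6 | 3.5,-0.2,-0.4 | 3.5,-0.1,-0.1 | 3.5,0.1,0.1 | 3.5,0.2,0.4 | 3.4,0.4,0.6 | 3.4,0.5,0.8 | 3.3,0.7,1.1 | 3.2,0.8,1.3 |
```

```bash
python3 -m jog '[[[0,-2,-1.2],[0,0,0],0],[[0.5,-3.5,-0.5],[0,0.01,-0.008],0],[[0.7,-3.5,0.2],[0,0.012,-0.008],0],[[0.7,-3.5,0.2],[0,0.012,-0.008],0],[[0.8,-3.5,0.2],[0,0.012,-0.008],0],[[0.8,-3.5,0.2],[0,0.012,-0.008],0],[[0.8,-3.4,0.2],[0,0.012,-0.008],0]]'
python3 -m jog '[[[3.3,-0.7,-1.1],[0,0.069,-0.044],0],[[3.4,-0.5,-0.8],[0,0.069,-0.044],0],[[3.4,-0.4,-0.6],[0,0.069,-0.044],0],[[3.5,-0.2,-0.4],[0,0.069,-0.044],0],[[3.5,-0.1,-0.1],[0,0.069,-0.044],0],[[3.5,0.1,0.1],[0,0.069,-0.044],0],[[3.5,0.2,0.4],[0,0.069,-0.044],0],[[3.4,0.4,0.6],[0,0.069,-0.044],0],[[3.4,0.5,0.8],[0,0.069,-0.044],0],[[3.3,0.7,1.1],[0,0.069,-0.044],0],[[3.2,0.8,1.3],[0,0.069,-0.044],0],[[0,0,0],[0,0,0],0]]'
python3 - <<'E'
from h import *
o=ctrl.get_obs();print(o['q'].round(3),o['opening']);err([.33,-.28,.28],frame(-.9,.57))
d=save('wrist','w4');P=cloud(d)
p,r=cur();T=r.inv().apply((P[60:280:20,314]-p));print((T*1e3).round(0)[:, 1:].tolist())
E
```

```text
time_s: 7.13
eef_pos: [0.4489, 0.0864, 0.2471]
eef_rot: [0.617, -0.355, 0.348, -0.61]
wrist_force: [1.2, -0.8, -2.1]
opening: 0.477
time_s: 8.13
eef_pos: [0.3035, -0.2883, 0.2499]
eef_rot: [-0.27, 0.166, -0.462, 0.829]
wrist_force: [0.2, 0.7, -2.1]
opening: 0.469
[-1.111 -0.778  2.319  0.085  1.06   1.358] 0.4694974178017577
err world mm [26.5  8.3 30.1] rot [ 0.025 -0.009  0.036]
[[20.0, 88.0], [10.0, 77.0], [1.0, 67.0], [-7.0, 57.0], [-15.0, 49.0], [-22.0, 40.0], [-28.0, 32.0], [-34.0, 24.0], [-41.0, 18.0], [-47.0, 11.0], [-52.0, 4.0]]
```

```bash
python3 - <<'E'
from h import *
F=np.array([0,.0395,.0694]);R=frame(-.9,-.86)
t=np.array([.430,-.353,.06])-R.apply(F);print(t)
rows(t,R,0)
E
```

```text
[ 0.42046178 -0.34098033  0.13836555]
13 rot [-0.108, -0.002, 0.002]
-0.5,1.2,0.3 | -0.5,1.1,0.6 | -0.5,0.9,0.8 | -0.5,0.7,1.0 | -0.5,0.5,1.1 | -0.4,0.3,1.2 | -0.4,0.0,1.2 |
```

```bash
python3 -m jog '[[[-0.5,1.2,0.3],[-0.108,-0.002,0.002],0],[[-0.5,1.2,0.4],[-0.108,-0.002,0.002],0],[[-0.5,1.1,0.6],[-0.108,-0.002,0.002],0],[[-0.5,1,0.7],[-0.108,-0.002,0.002],0],[[-0.5,0.9,0.8],[-0.108,-0.002,0.002],0],[[-0.5,0.8,0.9],[-0.108,-0.002,0.002],0],[[-0.5,0.7,1],[-0.108,-0.002,0.002],0],[[-0.5,0.6,1],[-0.108,-0.002,0.002],0],[[-0.5,0.5,1.1],[-0.108,-0.002,0.002],0],[[-0.4,0.4,1.1],[-0.108,-0.002,0.002],0],[[0,0,0],[0,0,0],0]]'
python3 - <<'E'
from h import *
o=ctrl.get_obs();print(o['q'].round(3),o['opening'],o['wrist_force'])
d=save('wrist','w4');P=cloud(d)
p,r=cur();T=r.inv().apply((P[60:280:20,314]-p));print((T*1e3).round(0)[:, 1:].tolist())
v=T[8]-T[1];th=np.arctan2(v[1],v[2])
F=np.array([0,.0395,.0694]);R=frame(-.9,-.86);t=np.array([.430,-.353,.06])-R.apply(F);err(t,R);rows(t,R,0)
E
```

```text
time_s: 9.1
eef_pos: [0.4041, -0.317, 0.1536]
eef_rot: [0.16, -0.296, 0.827, -0.451]
wrist_force: [-1.9, 1.4, -5.4]
opening: 0.477
[-0.892  0.546  1.324 -0.007  1.843  1.565] 0.4772562431573953 [-1.93686802  1.43880503 -5.39265233]
[[5.0, 85.0], [-2.0, 76.0], [-8.0, 66.0], [-15.0, 58.0], [-20.0, 49.0], [-28.0, 41.0], [-30.0, 33.0], [-37.0, 26.0], [-41.0, 18.0], [-46.0, 11.0], [-50.0, 4.0]]
err world mm [ 16.5 -24.5 -18.4] rot [-0.294  0.009  0.013]
3 rot [-0.098, 0.003, 0.004]
0.1,-0.0,1.2 | 0.1,-0.1,1.1 | 0.1,-0.2,1.1 |
```

```bash
python3 -m jog '[[[0.1,0,1.2],[-0.098,0.003,0.004],0],[[0.1,-0.1,1.1],[-0.098,0.003,0.004],0],[[0.1,-0.2,1.1],[-0.098,0.003,0.004],0],[[0,0,0],[0,0,0],0],[[0,0,0],[0,0,0],0]]'
python3 - <<'E'
from h import *
o=ctrl.get_obs();print(o['q'].round(3),o['opening'],o['wrist_force'])
d=save('wrist','w5');P=cloud(d)
p,r=cur();T=r.inv().apply((P[60:280:20,314]-p));print((T*1e3).round(0)[:, 1:].tolist())
W=P[60:280:20,314];print(W[[0,3,6,8]].round(3).tolist())
s=save('side','s5');t=save('top','t5')
k=s['K']@(s['R']@p+s['t']);u,v=(k[:2]/k[2]).astype(int);print(u,v)
a=s['frame'][max(v-100,0):v+100,max(u-100,0):u+100,::-1]
k=t['K']@(t['R']@p+t['t']);u,v=(k[:2]/k[2]).astype(int);print(u,v)
b=t['frame'][max(v-100,0):v+100,max(u-100,0):u+100,::-1]
cv2.imwrite('pics/c5.png',np.hstack([cv2.resize(a,(400,400)),cv2.resize(b,(400,400))]))
E
```

```text
time_s: 9.57
eef_pos: [0.4204, -0.3339, 0.1352]
eef_rot: [0.115, -0.313, 0.886, -0.322]
wrist_force: [0.7, -0.2, 0.0]
opening: 0.474
[-0.893  0.859  1.014  0.     2.141  1.568] 0.4735053183278735 [ 0.65816342 -0.23877553  0.0168075 ]
[[-5.0, 83.0], [-10.0, 73.0], [-16.0, 64.0], [-20.0, 55.0], [-27.0, 47.0], [-32.0, 39.0], [-36.0, 31.0], [-40.0, 23.0], [-44.0, 16.0], [-50.0, 9.0], [-54.0, 2.0]]
[[0.456, -0.378, 0.075], [0.452, -0.373, 0.105], [0.45, -0.37, 0.134], [0.447, -0.368, 0.151]]
378 182
454 227
```

View pics/c5.png

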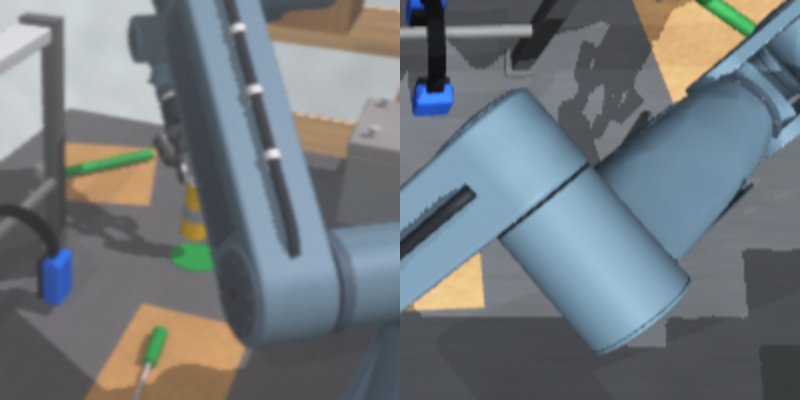

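The side crop shows the can hanging above the green mat at about (195,215), with its foot leaning slightly outward. The wall points give about 0.16 rad, so I'll take that out.

```bash
python3 -m jog '[[[0,0,0.2],[-0.08,0,0],0],[[0,0,0.2],[-0.08,0,0],0],[[0,0,0],[0,0,0],0],[[0,0,0],[0,0,0],0]]'
cat > m.py <<'E'
from h import *
o=ctrl.get_obs();print(o['q'].round(3),o['opening'],o['wrist_force'].round(1))
d=save('wrist','w6');P=cloud(d);p,r=cur()
hd=np.array([np.cos(-.9),np.sin(-.9),0]);sd=np.array([-hd[1],hd[0],0])
Q=np.c_[(P[...,:2]-[.43,-.353])@hd[:2].reshape(2,1).ravel()[:,None] if 0 else ((P[...,:2]-[.43,-.353])@hd[:2]).ravel(),((P[...,:2]-[.43,-.353])@sd[:2]).ravel(),P[...,2].ravel()]
hsv=cv2.cvtColor(d['frame'],cv2.COLOR_RGB2HSV).reshape(-1,3).astype(int)
ok=(hsv[:,0]>18)&(hsv[:,0]<35)&(hsv[:,1]>120)&(d['depth'].ravel()>0)&(abs(Q[:,0])<.08)&(abs(Q[:,1])<.06)
Q=Q[ok]
from scipy.optimize import least_squares
# axis: h=a+b z, s=c+e z, radius .027
f=lambda k:np.hypot(Q[:,0]-k[0]-k[1]*Q[:,2],Q[:,1]-k[2]-k[3]*Q[:,2])/1-.027
k=least_squares(f,[0,0,0,0],loss='soft_l1',f_scale=.002).x
zf=np.percentile(Q[:,2],1);print(len(Q),'zfoot~',zf,'tilt h,s',k[[1,3]].round(3),'foot offset h,s mm',((k[0]+k[1]*zf)*1e3).round(1),((k[2]+k[3]*zf)*1e3).round(1),'res',np.abs(f(k)).mean())
print('pitch y',r.as_matrix()[:,1].round(3),p)
E
python3 m.py
```

```text
time_s: 10.05
eef_pos: [0.4247, -0.3373, 0.1518]
eef_rot: [0.095, -0.321, 0.904, -0.264]
wrist_force: [1.1, -0.2, -1.1]
opening: 0.475
[-0.89   0.957  0.888 -0.     2.298  1.568] 0.47520238614712434 [ 1.1 -0.2 -1.1]
18529 zfoot~ 0.07286202544746269 tilt h,s [-0.03  -0.016] foot offset h,s mm 5.7 8.0 res 0.0004151505008939357
pitch y [-0.53   0.654 -0.54 ] [ 0.42467952 -0.33729829  0.15214422]
```

```bash
python3 - <<'E'
from h import *
p,r=cur();hd=np.array([np.cos(-.9),np.sin(-.9),0]);sd=np.array([-hd[1],hd[0],0])
rows(p-.0057*hd-.008*sd+[0,0,-.055],r*Ro.from_rotvec([-.03,0,0]),0,n=6)
E
```

```text
6 rot [-0.005, -0.0, -0.0]
0.1,0.6,0.7 | 0.1,0.6,0.7 | 0.1,0.6,0.7 | 0.1,0.6,0.7 | 0.1,0.6,0.7 | 0.1,0.6,0.7 |
```

```bash
python3 -m jog '[[[0.1,0.6,0.7],[-0.005,0,0],0],[[0.1,0.6,0.7],[-0.005,0,0],0],[[0.2,0.6,0.7],[-0.005,0,0],0],[[0.1,0.6,0.7],[-0.005,0,0],0],[[0.1,0.6,0.7],[-0.005,0,0],0],[[0.2,0.5,0.5],[-0.005,0,0],0],[[0,0,0],[0,0,0],0],[[0,0,0],[0,0,0],0]]'
python3 m.py
```

```text
time_s: 10.77
eef_pos: [0.4135, -0.337, 0.1019]
eef_rot: [0.093, -0.322, 0.906, -0.259]
wrist_force: [-0.6, -0.3, -1.2]
opening: 0.478
[-0.9    1.007  0.914 -0.012  2.234  1.555] 0.4776100187631296 [-0.6 -0.3 -1.2]
18583 zfoot~ 0.022177816539620483 tilt h,s [-0.018 -0.015] foot offset h,s mm -2.5 -0.6 res 0.00043154436600836865
pitch y [-0.535  0.659 -0.528] [ 0.41328936 -0.33690456  0.10160912]
```

Offset is under 3 mm and tilt is 0.02. I'll lower the last 17 mm or so in small steps and watch the force.

```bash
python3 -m jog '[[[0,0.2,0.5],[-0.003,0,0],0],[[0,0.2,0.5],[-0.003,0,0],0],[[0,0.15,0.4],[-0.003,0,0],0],[[0,0,0],[0,0,0],0],[[0,0,0],[0,0,0],0]]'
python3 m.py
```

```text
time_s: 11.23
eef_pos: [0.4158, -0.3396, 0.0862]
eef_rot: [0.092, -0.322, 0.907, -0.254]
wrist_force: [-0.1, 0.1, 0.5]
opening: 0.478
[-0.9    1.043  0.889 -0.012  2.233  1.555] 0.47753231682039965 [-0.1  0.1  0.5]
18623 zfoot~ 0.006214308874752255 tilt h,s [-0.01  -0.015] foot offset h,s mm 0.4 -0.5 res 0.00042716713077340084
pitch y [-0.538  0.663 -0.521] [ 0.41575602 -0.33961481  0.08630517]
```

```bash
python3 -m jog '[[[0,0.1,0.2],[0,0,0],0],[[0,0,0.15],[0,0,0],0],[[0,0,0],[0,0,0],0],[[0,0,0],[0,0,0],0]]'
python3 m.py
```

```text
time_s: 11.62
eef_pos: [0.4172, -0.341, 0.086]
eef_rot: [0.092, -0.322, 0.907, -0.255]
wrist_force: [-0.7, 0.2, -0.5]
opening: 0.479
[-0.9    1.047  0.882 -0.011  2.235  1.555] 0.47885758351632474 [-0.7  0.2 -0.5]
18412 zfoot~ 0.005971986575868411 tilt h,s [ 0.    -0.015] foot offset h,s mm 1.2 -0.2 res 0.0004233020164799723
pitch y [-0.538  0.662 -0.522] [ 0.41718452 -0.34097877  0.08600949]
```

```bash
python3 -m jog '[[[0,0.1,0.3],[0,0,0],0],[[0,0,0],[0,0,0],0],[[0,0,0],[0,0,0],0]]'
python3 m.py
```

```text
time_s: 11.92
eef_pos: [0.418, -0.3414, 0.0862]
eef_rot: [0.092, -0.322, 0.907, -0.254]
wrist_force: [0.5, -0.6, -2.4]
opening: 0.477
[-0.899  1.05   0.877 -0.011  2.238  1.555] 0.47719921639104723 [ 0.5 -0.6 -2.4]
18458 zfoot~ 0.006135600806838903 tilt h,s [-0.001 -0.016] foot offset h,s mm 2.2 0.2 res 0.00042068941508602303
pitch y [-0.538  0.663 -0.52 ] [ 0.41796512 -0.34134936  0.08609096]
```

The height no longer drops, so the can is standing on the mat. I'll release and back out.

```bash
python3 -m jog '[[[0,0,0],[0,0,0],5.5],[[0,0,0],[0,0,0],7],[[0,0,0],[0,0,0],8.5],[[0,0,0],[0,0,0],8.5],[[0,0,0],[0,0,0],8.5],[[0,0,0],[0,0,0],8.5],[[0,0,0],[0,0,0],8.5],[[0,-2,0],[0,0,0],8.5],[[0,-2,0],[0,0,0],8.5],[[0,-2.5,0],[0,0,0],8.5],[[0,-2.5,-0.3],[0,0,0],8.5],[[0,-2.5,-0.5],[0,0,0],8.5]]'
python3 m.py
python3 - <<'E'
from h import *
d=save('top','t7')
E
```

```text
time_s: 12.97
eef_pos: [0.4755, -0.4117, 0.1503]
eef_rot: [0.089, -0.323, 0.909, -0.247]
wrist_force: [0.5, -0.1, -0.8]
opening: 0.994
[-0.898  1.264  0.363 -0.014  2.555  1.551] 0.9938624102025342 [ 0.5 -0.1 -0.8]
7085 zfoot~ 0.005455624289731441 tilt h,s [-0. -0.] foot offset h,s mm 2.9 0.3 res 0.00040588741156196074
pitch y [-0.541  0.667 -0.512] [ 0.47727731 -0.41439801  0.15328251]
```

View pics/w6.png

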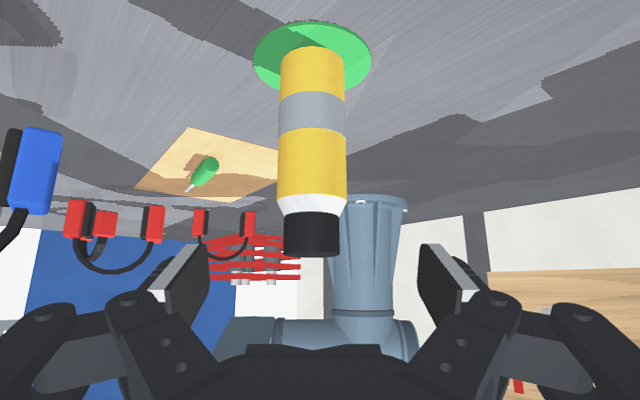

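The wrist view shows the can upright on the mat, its foot centred within the green disc near (313,60). The fit gives zero tilt and a 3 mm offset. Now the red pair.

```bash
python3 - <<'E'
from h import *
a=([.45,-.41,.33],frame(-.9,0));b=([.33,0.0,.36],frame(0,.3));c=([.33,.30,.30],frame(.3,.55))
rows(*a,8.5);A=lambda t:(np.array(t[0]),t[1])
rows(*b,8.5,start=A(a));rows(*c,8.5,start=A(b))
E
```

```text
10 rot [0.103, 0.001, 0.0]
0.2,-0.7,-1.6 | 0.2,-0.9,-1.5 | 0.2,-1.1,-1.4 | 0.2,-1.2,-1.3 | 0.2,-1.3,-1.2 | 0.2,-1.5,-1.1 | 0.2,-1.6,-0.9 | 0.2,-1.6,-0.7 | 0.2,-1.7,-0.6 | 0.2,-1.8,-0.4 | 
12 rot [0.023, -0.074, 0.011]
-1.3,-0.2,-3.3 | -1.8,-0.4,-3.0 | -2.3,-0.5,-2.7 | -2.6,-0.5,-2.3 | -3.0,-0.5,-1.9 | -3.2,-0.6,-1.4 | 
9 rot [0.028, -0.03, 0.014]
-3.3,0.6,-0.2 | -3.3,0.7,-0.1 | -3.3,0.7,-0.0 | -3.3,0.8,0.0 | -3.3,0.8,0.1 | -3.3,0.9,0.2 | -3.3,0.9,0.3 | -3.2,1.0,0.4 | -3.2,1.0,0.4 |
```

```bash
python3 -m jog '[[[0.2,-0.9,-1.6],[0.103,0,0],8.5],[[0.2,-1,-1.5],[0.103,0,0],8.5],[[0.2,-1.1,-1.4],[0.103,0,0],8.5],[[0.2,-1.2,-1.3],[0.103,0,0],8.5],[[0.2,-1.3,-1.2],[0.103,0,0],8.5],[[0.2,-1.5,-1.1],[0.103,0,0],8.5],[[0.2,-1.6,-0.9],[0.103,0,0],8.5],[[0.2,-1.6,-0.7],[0.103,0,0],8.5],[[0.2,-1.7,-0.6],[0.103,0,0],8.5],[[0.2,-1.8,-0.4],[0.103,0,0],8.5]]'
python3 -m jog '[[[-1.3,-0.2,-3.3],[0.023,-0.074,0.011],8.5],[[-1.5,-0.3,-3.2],[0.023,-0.074,0.011],8.5],[[-1.8,-0.4,-3],[0.023,-0.074,0.011],8.5],[[-2,-0.5,-2.8],[0.023,-0.074,0.011],8.5],[[-2.3,-0.5,-2.7],[0.023,-0.074,0.011],8.5],[[-2.4,-0.5,-2.5],[0.023,-0.074,0.011],8.5],[[-2.6,-0.5,-2.3],[0.023,-0.074,0.011],8.5],[[-2.8,-0.5,-2.1],[0.023,-0.074,0.011],8.5],[[-3,-0.5,-1.9],[0.023,-0.074,0.011],8.5],[[-3.1,-0.6,-1.6],[0.023,-0.074,0.011],8.5],[[-3.2,-0.6,-1.4],[0.023,-0.074,0.011],8.5],[[-3.2,-0.6,-1.2],[0.023,-0.074,0.011],8.5]]'
python3 - <<'E'
from h import *
o=ctrl.get_obs();print(o['q'].round(3));c=([.33,.30,.30],frame(.3,.55));err(*c);rows(*c,8.5)
E
```

```text
time_s: 13.9
eef_pos: [0.44, -0.403, 0.2774]
eef_rot: [0.233, -0.24, 0.681, -0.652]
wrist_force: [0.5, -0.5, 1.5]
opening: 0.996
time_s: 14.9
eef_pos: [0.3077, 0.0225, 0.3024]
eef_rot: [0.578, -0.428, 0.427, -0.548]
wrist_force: [1.4, -0.3, 0.7]
opening: 0.996
[-0.538 -0.895  2.187  0.167  1.63   1.029]
err world mm [ 22.3 277.5  -2.4] rot [ 0.273 -0.253  0.084]
8 rot [0.034, -0.032, 0.01]
-3.5,0.2,0.4 | -3.4,0.3,0.5 | -3.4,0.3,0.6 | -3.4,0.4,0.7 | -3.4,0.4,0.7 | -3.3,0.5,0.8 | -3.3,0.6,0.9 | -3.3,0.6,1.0 |
```

```bash
python3 -m jog '[[[-3,0.2,1.5],[0.034,-0.032,0.01],8.5],[[-3.3,0.3,1],[0.034,-0.032,0.01],8.5],[[-3.3,0.4,0.7],[0.034,-0.032,0.01],8.5],[[-3.3,0.4,0.7],[0.034,-0.032,0.01],8.5],[[-3.3,0.4,0.7],[0.034,-0.032,0.01],8.5],[[-3.3,0.5,0.4],[0.034,-0.032,0.01],8.5],[[-3.3,0.6,0.4],[0.034,-0.032,0.01],8.5],[[-3.3,0.6,0.5],[0.034,-0.032,0.01],8.5],[[0,0,0],[0,0,0],8.5],[[0,0,0],[0,0,0],8.5]]'
cat > mm.py <<'E'
from h import *
o=ctrl.get_obs();print(o['q'].round(3),cur()[0].round(4))
d=save('wrist','w8');C=cloud(d)
m=(C[...,2]>.125)&(C[...,2]<.18)&(d['depth']>0)&(np.hypot(C[...,0]-.437,C[...,1]-.348)<.12)&(d['frame'].max(-1)<90)
P=C[m];c=P.mean(0);w,v=np.linalg.eigh(np.cov(P[:,:2].T));a=v[:,1]*np.sign(v[0,1]);print(len(P),c.round(4),'head',np.arctan2(a[1],a[0]),np.percentile((P-c)[:,:2]@v[:,0],[1,99]),'ztop',np.percentile(P[:,2],98))
top=P[P[:,2]>.15];s=top[:,:2]@a;print('band top center',top[:,:2].mean(0).round(4),'span',s.min(),s.max(),'centre along',(P[:,:2]@a).min()/2+(P[:,:2]@a).max()/2, 'perp',np.median(P[:,:2]@np.array([-a[1],a[0]])))
E
python3 mm.py
```

```text
time_s: 15.73
eef_pos: [0.3179, 0.3077, 0.2766]
eef_rot: [0.713, -0.395, 0.28, -0.508]
wrist_force: [-0.7, -0.4, -0.5]
opening: 0.992
[ 0.628 -0.629  2.205 -0.183  1.032  1.917] [0.3179 0.3077 0.2766]
2426 [0.4301 0.3467 0.1526] head 0.31960240628540904 [-0.01263858  0.01254851] ztop 0.16198722096150886
band top center [0.4382 0.3495] span 0.4859736148555838 0.5708691980533301 centre along 0.5251722898096027 perp 0.1941185348764747
```

View pics/w8.png

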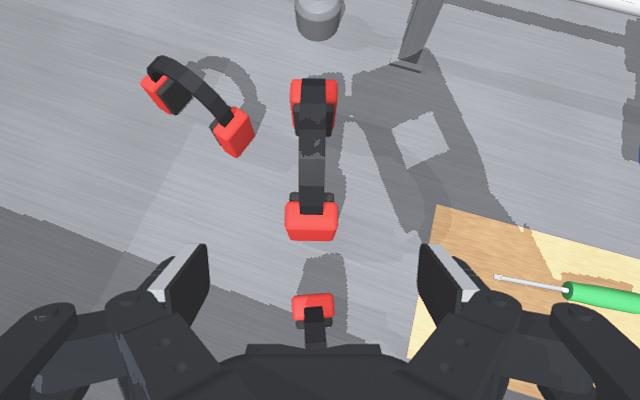

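The wrist view shows the large red pair straight ahead, with its headband at columns 298–328 and rows 80–215. The heading is 0.32 rad and the band top is at 162 mm, as expected.

```bash
python3 - <<'E'
from h import *
R=frame(.32,.55);t=np.array([.4091,.3397,.1303]);pre=t-.05*R.as_matrix()[:,1]
err(pre,R);rows(pre,R,8.5)
E
```

```text
err world mm [  66.2   24.6 -103.3] rot [-0.01   0.01  -0.005]
4 rot [-0.002, 0.002, -0.001]
-0.0,3.1,0.1 | -0.0,3.1,0.1 | -0.1,3.1,0.1 | -0.1,3.1,0.1 |
```

```bash
python3 -m jog '[[[0,3.1,0.1],[-0.002,0.002,-0.001],8.5],[[0,3.1,0.1],[-0.002,0.002,-0.001],8.5],[[-0.1,3.1,0.1],[-0.002,0.002,-0.001],8.5],[[-0.1,2.6,0.1],[-0.002,0.002,-0.001],8.5],[[0,0,0],[0,0,0],8.5],[[0,0,0],[0,0,0],8.5]]'
python3 - <<'E'
from h import *
R=frame(.32,.55);t=np.array([.4091,.3397,.1303])
err(t,R);rows(t,R,8.5,n=2)
E
```

```text
time_s: 16.28
eef_pos: [0.3868, 0.3212, 0.1755]
eef_rot: [0.705, -0.39, 0.288, -0.517]
wrist_force: [-0.7, -0.2, 0.9]
opening: 0.992
err world mm [ 22.3  18.5 -45.2] rot [-0.008 -0.015  0.007]
2 rot [-0.004, -0.007, 0.003]
-0.5,2.6,-0.1 | -0.5,2.6,-0.0 |
```

```bash
python3 -m jog '[[[-0.6,2,-0.1],[-0.004,-0.007,0.003],8.5],[[-0.5,2.2,0],[-0.004,-0.007,0.003],8.5],[[0,0,0],[0,0,0],8.5],[[0,0,0],[0,0,0],8.5]]'
python3 - <<'E'
from h import *
R=frame(.32,.55);t=np.array([.4091,.3397,.1303])
err(t,R);rows(t,R,8.5,n=1);print(ctrl.get_obs()['wrist_force'])
E
```

```text
time_s: 16.62
eef_pos: [0.4079, 0.3333, 0.1436]
eef_rot: [0.705, -0.392, 0.287, -0.516]
wrist_force: [-0.1, 0.5, 0.8]
opening: 0.996
err world mm [  1.2   6.4 -13.3] rot [-0.006 -0.011  0.006]
1 rot [-0.006, -0.011, 0.006]
-0.57,1.29,-0.44 | 
[-0.07973462  0.49455077  0.78848274]
```

```bash
python3 -m jog '[[[-0.6,1.3,-0.4],[-0.006,-0.011,0.006],8.5],[[0,0,0],[0,0,0],8.5],[[0,0,0],[0,0,0],6],[[0,0,0],[0,0,0],4.5],[[0,0,0],[0,0,0],3],[[0,0,0],[0,0,0],1.5],[[0,0,0],[0,0,0],0],[[0,0,0],[0,0,0],0],[[0,0,0],[0,0,0],0],[[0,0,0],[0,0,0],0],[[0,0,0],[0,0,0],0]]'
python3 - <<'E'
from h import *
R=frame(.32,.55);t=np.array([.4091,.3397,.1303])
err(t,R);o=ctrl.get_obs();print(o['wrist_force'],o['opening'])
E
```

```text
time_s: 17.53
eef_pos: [0.4122, 0.339, 0.1428]
eef_rot: [0.71, -0.389, 0.284, -0.514]
wrist_force: [0.4, -0.9, 0.4]
opening: -0.002
err world mm [ -3.1   0.7 -12.5] rot [-0.016 -0.005  0.   ]
[ 0.40495003 -0.87224618  0.39367285] -0.002254531905648509
```

```bash
python3 mm.py
```

```text
[ 0.548 -0.197  2.213 -0.222  0.584  1.956] [0.4122 0.339  0.1428]
6863 [0.4407 0.3503 0.1571] head 0.30733949245833403 [-0.01234164  0.01259458] ztop 0.16190491902609952
band top center [0.4371 0.3491] span 0.4835068732789576 0.5681652587251316 centre along 0.5349357473740384 perp 0.20053915927034902
```

View pics/w8.png

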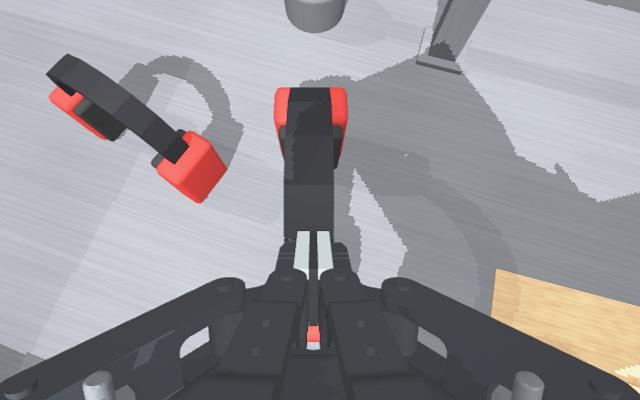

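The fingers closed above the band, and the red pair hasn't moved (same heading and centre). I'll back off, reopen, go deeper and check the height before closing.

```bash
python3 -m jog '[[[0,-1,0],[0,0,0],2],[[0,-0.5,0],[0,0,0],4],[[0,0,0],[0,0,0],8.5],[[0,0,0],[0,0,0],8.5],[[0,0,0],[0,0,0],8.5],[[0,0,0],[0,0,0],8.5],[[0,0,0],[0,0,0],8.5],[[0,0,0],[0,0,0],8.5]]'
python3 - <<'E'
from h import *
R=frame(.313,.55);t=np.array([.409,.340,.128])
err(t,R);rows(t,R,8.5,n=2)
E
```

```text
time_s: 18.25
eef_pos: [0.404, 0.3361, 0.1541]
eef_rot: [0.709, -0.39, 0.284, -0.514]
wrist_force: [-0.1, 1.0, 0.3]
opening: 0.993
err world mm [  5.    3.9 -26.1] rot [-0.013  0.001 -0.003]
2 rot [-0.007, 0.001, -0.002]
-0.1,1.3,-0.4 | -0.1,1.3,-0.4 |
```

```bash
python3 -m jog '[[[-0.1,1.3,-0.4],[-0.006,0,0],8.5],[[-0.1,1.3,-0.4],[-0.006,0,0],8.5],[[-0.1,0.4,-0.1],[0,0,0],8.5],[[0,0,0],[0,0,0],8.5],[[0,0,0],[0,0,0],8.5]]'
python3 - <<'E'
from h import *
R=frame(.313,.55);t=np.array([.409,.340,.128])
err(t,R);rows(t,R,8.5,n=1);print(ctrl.get_obs()['wrist_force'])
E
```

```text
time_s: 18.67
eef_pos: [0.4116, 0.342, 0.1232]
eef_rot: [0.707, -0.394, 0.287, -0.512]
wrist_force: [-0.1, -0.5, 0.1]
opening: 0.996
err world mm [-2.6 -2.   4.8] rot [-0.001  0.001 -0.003]
1 rot [-0.001, 0.001, -0.003]
0.1,-0.57,-0.01 | 
[-0.07913885 -0.4798621   0.14207004]
```

```bash
python3 -m jog '[[[0,-0.3,0],[0,0,0],7],[[0,0,0],[0,0,0],5],[[0,0,0],[0,0,0],3],[[0,0,0],[0,0,0],1.5],[[0,0,0],[0,0,0],0],[[0,0,0],[0,0,0],0],[[0,0,0],[0,0,0],0],[[0,0,0],[0,0,0],0],[[0,0,0],[0,0,0],0]]'
python3 - <<'E'
from h import *
R=frame(.313,.55);t=np.array([.409,.340,.128])
err(t,R);o=ctrl.get_obs();print(o['wrist_force'],o['opening'])
E
```

```text
time_s: 19.42
eef_pos: [0.4107, 0.3421, 0.1291]
eef_rot: [0.708, -0.393, 0.286, -0.512]
wrist_force: [1.0, 0.3, 0.2]
opening: -0.002
err world mm [-1.7 -2.1 -1.1] rot [-0.006  0.001 -0.004]
[0.9800418  0.27767614 0.18155812] -0.001557276873836681
```

```bash
python3 mm.py; python3 - <<'E'
from h import *
d=load('w8');s=save('side','s9')
cv2.imwrite('pics/c9.png',np.hstack([cv2.resize(d['frame'][150:350,215:415,::-1],(400,400)),cv2.resize(s['frame'][230:400,200:370,::-1],(400,400))]))
E
```

```text
[ 0.556 -0.163  2.213 -0.233  0.561  1.975] [0.4107 0.3421 0.1291]
8543 [0.4371 0.349  0.1576] head 0.31439155337339136 [-0.01255693  0.01246835] ztop 0.17616260430002284
band top center [0.434 0.348] span 0.4740403517322181 0.5691978057798052 centre along 0.5315569422214959 perp 0.19671037019132454
```

View pics/c9.png

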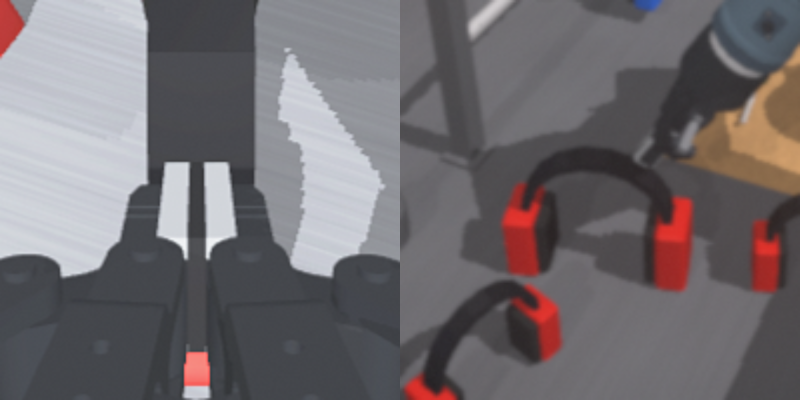

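```bash
python3 - <<'E'
from h import *
d=load('w8');p,r=cur();print('tcp',p)
k=d['K']@(d['R']@p+d['t']);print('tcp px',k[:2]/k[2],'depth',k[2])
for u,v in[(303,234),(324,234),(303,250),(312,220),(312,210),(312,200),(280,250),(345,250)]:
    w=world(d,u,v);print(u,v,w.round(4),'tool mm',(r.inv().apply(w-p)*1e3).round(1))
s=load('s9')
k=s['K']@(s['R']@p+s['t']);print('side tcp px',k[:2]/k[2],k[2])
E
```

```text
tcp [0.41067633 0.34212017 0.12909232]
tcp px [311.82614157 222.21148504] depth 0.1929722838165427
303 234 [0.3959 0.3408 0.1758] tool mm [ -3.5 -47.3  12.4]
324 234 [0.3986 0.3326 0.1757] tool mm [  5.2 -47.3  12.3]
303 250 [0.3883 0.3378 0.1887] tool mm [ -3.1 -62.6  12.3]
312 220 [0.4071 0.3407 0.1532] tool mm [  0.2 -22.5   9.5]
312 210 [0.4117 0.3422 0.1538] tool mm [  0.2 -20.5  13.9]
312 200 [0.4153 0.3434 0.1582] tool mm [  0.2 -22.2  19.4]
280 250 [0.3865 0.3472 0.179 ] tool mm [-12.5 -53.7   8.2]
345 250 [0.3944 0.3227 0.1797] tool mm [ 13.3 -54.3   8.5]
side tcp px [294.49554188 305.78063426] 0.983066871800197
```

The side crop shows the closed fingertips at (640,160), resting on the outside of the band and about 25 mm short of the reported TCP. The can's 40 mm grip chord fits the same shortfall, so I need to go about 22 mm deeper. I'll back off, open and enter further.

```bash
python3 -m jog '[[[0,-1.5,0],[0,0,0],1],[[0,-1.5,0],[0,0,0],4],[[0,0,0],[0,0,0],8.5],[[0,0,0],[0,0,0],8.5],[[0,0,0],[0,0,0],8.5],[[0,0,0],[0,0,0],8.5],[[0,0,0],[0,0,0],8.5],[[0,0,0],[0,0,0],8.5]]'
python3 - <<'E'
from h import *
R=frame(.313,.55);t=np.array([.420,.3436,.108])
err(t,R);rows(t,R,8.5,n=3)
E
```

```text
time_s: 20.18
eef_pos: [0.3951, 0.3363, 0.1522]
eef_rot: [0.707, -0.394, 0.287, -0.512]
wrist_force: [0.1, 0.8, 0.0]
opening: 0.996
err world mm [ 24.9   7.3 -44.2] rot [-0.002  0.001 -0.003]
3 rot [-0.001, 0.0, -0.001]
0.0,1.7,-0.0 | 0.0,1.7,-0.0 | 0.0,1.7,-0.0 |
```

```bash
python3 -m jog '[[[0,1.7,0],[0,0,0],8.5],[[0,1.7,0],[0,0,0],8.5],[[0,1.3,0],[0,0,0],8.5],[[0,0,0],[0,0,0],8.5],[[0,0,0],[0,0,0],8.5]]'
python3 - <<'E'
from h import *
R=frame(.313,.55);t=np.array([.420,.3436,.108])
err(t,R);print(ctrl.get_obs()['wrist_force'])
E
python3 -m jog '[[[0,0,0],[0,0,0],6],[[0,0,0],[0,0,0],4],[[0,0,0],[0,0,0],2],[[0,0,0],[0,0,0],0],[[0,0,0],[0,0,0],0],[[0,0,0],[0,0,0],0],[[0,0,0],[0,0,0],0],[[0,0,0],[0,0,0],0],[[0,0,0],[0,0,0],0]]'
```

```text
time_s: 20.6
eef_pos: [0.4197, 0.3443, 0.1098]
eef_rot: [0.707, -0.394, 0.287, -0.512]
wrist_force: [0.0, 0.5, -0.7]
opening: 0.995
err world mm [ 0.3 -0.7 -1.8] rot [-0.001  0.001 -0.003]
[ 0.03824859  0.50367679 -0.66894546]
time_s: 21.35
eef_pos: [0.4189, 0.3445, 0.112]
eef_rot: [0.707, -0.394, 0.287, -0.512]
wrist_force: [1.3, 1.0, -2.0]
opening: 0.275
```

It's gripped at 0.275 × 85 ≈ 23 mm, which fits the 26 mm band. I'll lift.

```bash
python3 -m jog '[[[0,-1.2,0.7],[0,0,0],0],[[0,-2,1.2],[0,0,0],0],[[0,-2.8,1.7],[0,0,0],0],[[0,-2.8,1.7],[0,0,0],0],[[0,-2.8,1.7],[0,0,0],0],[[0,-2.8,1.7],[0,0,0],0],[[0,-2.8,1.7],[0,0,0],0],[[0,-2.8,1.7],[0,0,0],0],[[0,0,0],[0,0,0],0]]'
python3 - <<'E'
from h import *
o=ctrl.get_obs();print(o['q'].round(3),o['opening'],o['wrist_force'])
t=([.47,.117,.345],frame(.02,.55));err(*t);rows(*t,0,step=.03)
E
```

```text
time_s: 22.1
eef_pos: [0.412, 0.3404, 0.3466]
eef_rot: [0.703, -0.402, 0.291, -0.51]
wrist_force: [2.3, 0.9, -0.6]
opening: 0.272
[ 0.548 -0.386  1.916 -0.133  1.095  1.832] 0.2716627964436768 [ 2.32121845  0.93058393 -0.64085748]
err world mm [  58.  -223.4   -1.6] rot [ 0.018  0.254 -0.151]
8 rot [0.002, 0.032, -0.019]
2.9,-0.1,-0.2 | 2.9,-0.0,-0.1 | 2.9,0.0,0.0 | 2.9,0.1,0.1 | 2.9,0.1,0.2 | 2.9,0.2,0.3 | 2.8,0.3,0.4 | 2.8,0.3,0.5 |
```

```bash
python3 -m jog '[[[2.9,-0.1,-0.2],[0.002,0.032,-0.019],0],[[2.9,0,-0.1],[0.002,0.032,-0.019],0],[[2.9,0,0],[0.002,0.032,-0.019],0],[[2.9,0.1,0.1],[0.002,0.032,-0.019],0],[[2.9,0.1,0.2],[0.002,0.032,-0.019],0],[[2.9,0.2,0.3],[0.002,0.032,-0.019],0],[[2.8,0.3,0.4],[0.002,0.032,-0.019],0],[[2.8,0.3,0.5],[0.002,0.032,-0.019],0],[[0,0,0],[0,0,0],0],[[0,0,0],[0,0,0],0]]'
cat > ms.py <<'E'
from h import *
import sys
o=ctrl.get_obs();p,r=cur();print(o['q'].round(3),p.round(4),o['opening'].round(3),o['wrist_force'].round(1))
s=save('side',sys.argv[1]);C=cloud(s);f=s['frame'];hsv=cv2.cvtColor(f,cv2.COLOR_RGB2HSV).astype(int)
near=(np.linalg.norm(C-p,axis=-1)<.25)&(s['depth']>0)
red=near&((hsv[...,0]<8)|(hsv[...,0]>172))&(hsv[...,1]>120)&(C[...,2]<p[2]-.01)&(C[...,2]>.02)
m=red&(abs(C[...,1]-p[1])<.06);P=C[m];x0=np.median(P[:,0])
for nm,q in(('near',P[P[:,0]<p[0]+.02]),('far',P[P[:,0]>p[0]+.02])):
    if len(q)>10: print(nm,len(q),'min',np.percentile(q,2,axis=0).round(3),'max',np.percentile(q,98,axis=0).round(3),'mean',q.mean(0).round(3))
k=s['K']@(s['R']@p+s['t']);print((k[:2]/k[2]).round())
cv2.imwrite('pics/%s.png'%sys.argv[1],cv2.resize(f[60:310,120:420,::-1],(720,600)))
E
python3 ms.py s10
```

```text
time_s: 22.93
eef_pos: [0.4674, 0.1071, 0.3396]
eef_rot: [0.618, -0.349, 0.347, -0.613]
wrist_force: [-0.7, -0.1, -2.3]
opening: 0.267Traceback (most recent call last):
  File "ms.py", line 3, in <module>
    o=ctrl.get_obs();p,r=cur();print(o['q'].round(3),p.round(4),o['opening'].round(3),o['wrist_force'].round(1))
                                                                ^^^^^^^^^^^^^^^^^^
AttributeError: 'float' object has no attribute 'round'
```

```bash
sed -i "s/o\['opening'\].round(3)/o['opening']/" ms.py; python3 ms.py s10
```

```text
[-0.043 -0.586  2.055  0.029  1.132  1.515] [0.4674 0.1071 0.3396] 0.2672609959496629 [-0.7 -0.1 -2.3]
near 537 min [0.385 0.089 0.236] max [0.417 0.14  0.312] mean [0.397 0.125 0.28 ]
far 326 min [0.546 0.098 0.229] max [0.576 0.141 0.306] mean [0.56  0.133 0.275]
[315. 182.]
```

View pics/s10.png

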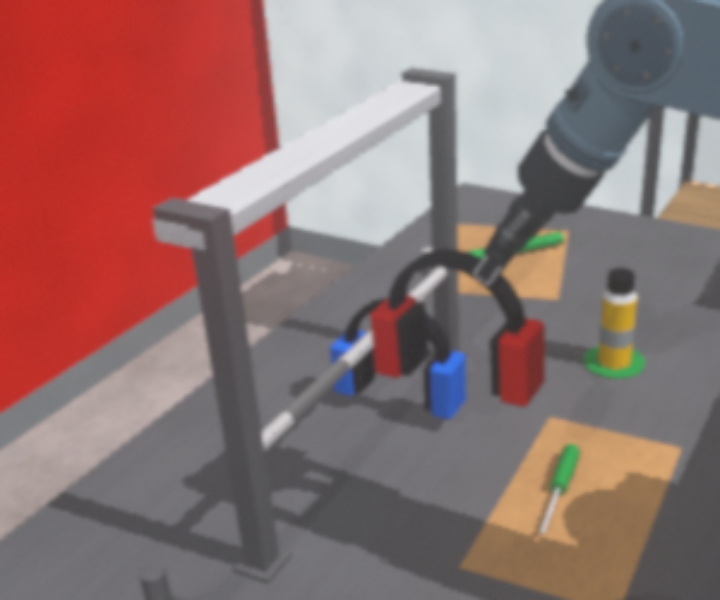

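The side view shows the red pair gripped upright in front of the bar, cups at about (400,335) and (520,360), with their undersides near 0.23 m. The bar, blue pair and can are all in place. Next I'll move it over the bar.

```bash
python3 - <<'E'
from h import *
p,r=cur();rows(p+[.193,.008,-.02],frame(.02,.58),0,n=8)
E
```

```text
8 rot [0.005, -0.001, 0.001]
-0.1,1.5,1.9 | -0.1,1.5,1.9 | -0.1,1.5,1.9 | -0.1,1.5,1.9 | -0.1,1.5,1.9 | -0.1,1.5,1.9 | -0.1,1.5,1.9 | -0.1,1.5,1.9 |
```

```bash
python3 -m jog '[[[-0.1,1.5,1.9],[0.005,-0.001,0.001],0],[[-0.1,1.5,1.9],[0.005,-0.001,0.001],0],[[-0.1,1.5,1.9],[0.005,-0.001,0.001],0],[[-0.1,1.5,1.9],[0.005,-0.001,0.001],0],[[-0.1,1.5,1.9],[0.005,-0.001,0.001],0],[[-0.1,1.5,1.9],[0.005,-0.001,0.001],0],[[-0.1,1.3,1.9],[0.005,-0.001,0.001],0],[[0,0,0],[0,0,0],0],[[0,0,0],[0,0,0],0]]'
python3 ms.py s11
```

```text
time_s: 23.73
eef_pos: [0.6382, 0.1314, 0.3156]
eef_rot: [0.633, -0.344, 0.334, -0.608]
wrist_force: [-0.8, 0.6, -2.7]
opening: 0.273
[ 0.011 -0.133  1.794  0.022  0.91   1.538] [0.6382 0.1314 0.3156] 0.27280627835845656 [-0.8  0.6 -2.7]
near 539 min [0.556 0.109 0.211] max [0.587 0.163 0.287] mean [0.567 0.146 0.254]
far 219 min [0.715 0.117 0.207] max [0.741 0.168 0.284] mean [0.725 0.157 0.255]
[256. 181.]
```

```bash
python3 - <<'E'
from h import *
p,r=cur();R=frame(.02,.58);err(p,R);rows(p+[.021,-.012,0],R,0,n=2);print()
rows(p+[.021,-.012,-.10],R,0,n=10,start=(p+[.021,-.012,0],R))
E
```

```text
err world mm [0. 0. 0.] rot [ 0.009  0.012 -0.013]
2 rot [0.004, 0.006, -0.006]
0.6,0.6,0.9 | 0.6,0.6,0.9 | 

10 rot [0.0, 0.0, 0.0]
-0.0,0.8,-0.5 | -0.0,0.8,-0.5 | -0.0,0.8,-0.5 | -0.0,0.8,-0.5 | -0.0,0.8,-0.5 | -0.0,0.8,-0.5 | -0.0,0.8,-0.5 | -0.0,0.8,-0.5 | -0.0,0.8,-0.5 | -0.0,0.8,-0.5 |
```

```bash
python3 -m jog '[[[0.6,0.6,0.9],[0.004,0.006,-0.006],0],[[0.6,0.6,0.9],[0.004,0.006,-0.006],0],[[0,0,0],[0,0,0],0],[[0,0.5,-0.3],[0,0,0],0],[[0,0.8,-0.5],[0,0,0],0],[[0,0.8,-0.5],[0,0,0],0],[[0,0.8,-0.5],[0,0,0],0],[[0,0,0],[0,0,0],0],[[0,0,0],[0,0,0],0]]'
python3 ms.py s12
```

```text
time_s: 24.53
eef_pos: [0.6597, 0.1208, 0.2771]
eef_rot: [0.629, -0.34, 0.333, -0.615]
wrist_force: [0.1, -1.1, -2.3]
opening: 0.27
[-0.003 -0.063  1.811  0.019  0.815  1.538] [0.6597 0.1208 0.2771] 0.2702143663451793 [ 0.1 -1.1 -2.3]
near 501 min [0.581 0.099 0.171] max [0.612 0.153 0.247] mean [0.591 0.135 0.215]
far 99 min [0.739 0.1   0.175] max [0.754 0.153 0.249] mean [0.745 0.137 0.228]
[253. 190.]
```

```bash
python3 -m jog '[[[0,1,-0.65],[0,0,0],0],[[0,1,-0.65],[0,0,0],0],[[0,1,-0.65],[0,0,0],0],[[0,1,-0.65],[0,0,0],0],[[0,1,-0.65],[0,0,0],0],[[0,1,-0.65],[0,0,0],0],[[0,1,-0.65],[0,0,0],0],[[0,1,-0.65],[0,0,0],0],[[0,1,-0.65],[0,0,0],0],[[0,0,0],[0,0,0],0],[[0,0,0],[0,0,0],0]]'
python3 ms.py s13
```

```text
time_s: 25.5
eef_pos: [0.6606, 0.1212, 0.1629]
eef_rot: [0.629, -0.339, 0.332, -0.616]
wrist_force: [-0.4, 0.2, -1.6]
opening: 0.275
[-0.002  0.067  1.927  0.025  0.564  1.53 ] [0.6606 0.1212 0.1629] 0.2747478531142651 [-0.4  0.2 -1.6]
near 446 min [0.582 0.099 0.056] max [0.613 0.153 0.133] mean [0.592 0.136 0.101]
far 60 min [0.741 0.1   0.111] max [0.755 0.152 0.135] mean [0.748 0.129 0.129]
[256. 223.]
```

```bash
python3 -m jog '[[[0,0.8,-0.65],[0,0,0],0],[[0,0.8,-0.65],[0,0,0],0],[[0,0.4,-0.3],[0,0,0],0],[[0,0,0],[0,0,0],0],[[0,0.3,-0.2],[0,0,0],0],[[0,0,0],[0,0,0],0]]'
python3 ms.py s14
```

```text
time_s: 26.05
eef_pos: [0.6606, 0.1213, 0.1354]
eef_rot: [0.631, -0.336, 0.329, -0.617]
wrist_force: [-2.9, 0.9, 2.8]
opening: 0.272
[-0.002  0.107  1.952  0.029  0.492  1.526] [0.6606 0.1213 0.1354] 0.2721902067446366 [-2.9  0.9  2.8]
near 421 min [0.586 0.101 0.026] max [0.618 0.154 0.105] mean [0.597 0.136 0.072]
far 45 min [0.745 0.1   0.104] max [0.757 0.148 0.114] mean [0.751 0.124 0.109]
[257. 230.]
```

The force reads +2.8 N and the undersides are at 26 mm, so the band is on the bar. I'll settle it a touch, release and retreat along the tool axis.

```bash
python3 -m jog '[[[0,0.2,-0.2],[0,0,0],0],[[0,0,0],[0,0,0],0.5],[[0,0,0],[0,0,0],2.5],[[0,0,0],[0,0,0],3],[[0,0,0],[0,0,0],4],[[0,0,0],[0,0,0],5],[[0,0,0],[0,0,0],6],[[0,0,0],[0,0,0],6],[[0,0,0],[0,0,0],6],[[0,0,0],[0,0,0],6],[[0,0,0],[0,0,0],6]]'
python3 -m jog '[[[0,-0.5,0],[0,0,0],6],[[0,-0.8,0],[0,0,0],6],[[0,-1.2,0],[0,0,0],6],[[0,-1.5,0],[0,0,0],6],[[0,-2,0],[0,0,0],6],[[0,-2,0],[0,0,0],6],[[0,-2.5,0],[0,0,0],6],[[0,-2.5,0],[0,0,0],6],[[0,-2.5,0],[0,0,0],6],[[0,0,0],[0,0,0],6],[[0,0,0],[0,0,0],6],[[0,0,0],[0,0,0],6]]'
python3 ms.py s15
```

```text
time_s: 27.02
eef_pos: [0.6629, 0.1212, 0.1366]
eef_rot: [0.632, -0.334, 0.327, -0.618]
wrist_force: [-0.3, -0.1, -0.0]
opening: 0.708
time_s: 28.02
eef_pos: [0.5685, 0.1193, 0.2751]
eef_rot: [0.632, -0.333, 0.326, -0.619]
wrist_force: [0.0, -0.4, -0.2]
opening: 0.701
[-0.008 -0.302  2.024  0.023  0.819  1.531] [0.5685 0.1193 0.2751] 0.700882167047697 [ 0.  -0.4 -0.2]
near 251 min [0.579 0.1   0.035] max [0.588 0.154 0.109] mean [0.582 0.13  0.073]
far 221 min [0.589 0.102 0.036] max [0.749 0.155 0.111] mean [0.617 0.142 0.087]
[281. 197.]
```

View pics/s15.png

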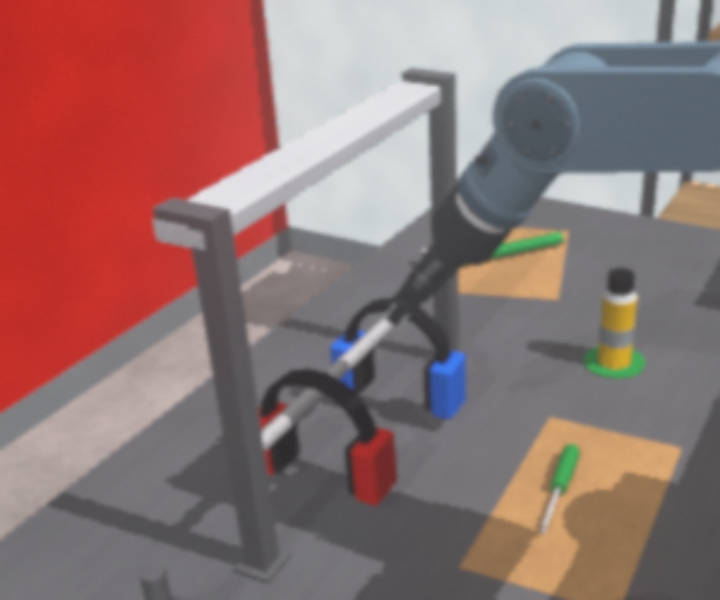

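The side view shows the red pair hanging on the bar, with cups at about (275,440) and (372,465), well beside the blue pair. The can stands on the mat. I'll back off more and let it settle.

```bash
python3 -m jog '[[[0,-2.5,-1],[0,0,0],6],[[0,-2.5,-1],[0,0,0],6],[[0,-2.5,-1],[0,0,0],6],[[0,0,0],[0,0,0],6],[[0,0,0],[0,0,0],6],[[0,0,0],[0,0,0],6],[[0,0,0],[0,0,0],6],[[0,0,0],[0,0,0],6],[[0,0,0],[0,0,0],6],[[0,0,0],[0,0,0],6],[[0,0,0],[0,0,0],6],[[0,0,0],[0,0,0],6]]' >/dev/null
cat > fin.py <<'E'
from h import *
s=imaging.camera('side');C=cloud(s);hsv=cv2.cvtColor(s['frame'],cv2.COLOR_RGB2HSV).astype(int)
red=((hsv[...,0]<8)|(hsv[...,0]>172))&(hsv[...,1]>120)&(abs(C[...,1]-.12)<.06)&(C[...,2]>.015)&(C[...,2]<.2)
P=C[red];n=P[(P[:,0]<.66)&(P[:,0]>.5)];f=P[(P[:,0]>.68)&(P[:,0]<.85)]
for q in(n,f):print(len(q),np.percentile(q,2,axis=0).round(4),np.percentile(q,98,axis=0).round(4))
m=(abs(C[...,1]-.12)<.03)&(abs(C[...,0]-.673)<.1)&(C[...,2]>.155)&(C[...,2]<.23)&(s['frame'].max(-1)<90);B=C[m];i=B[:,2]>np.percentile(B[:,2],95)
print('band top',np.percentile(B[:,2],98).round(4),B[i].mean(0).round(4));print(ctrl.get_obs()['time_s'])
b=(hsv[...,0]>100)&(hsv[...,0]<130)&(hsv[...,1]>150)&(abs(C[...,1]+.08)<.06)&(abs(C[...,0]-.675)<.13)&(C[...,2]<.2);s0=load('s0');C0=cloud(s0);print('blue shift mm',np.median((C-C0)[b],axis=0)*1e3)
E
python3 fin.py
python3 -m jog '[[[0,0,0],[0,0,0],6],[[0,0,0],[0,0,0],6],[[0,0,0],[0,0,0],6],[[0,0,0],[0,0,0],6],[[0,0,0],[0,0,0],6],[[0,0,0],[0,0,0],6],[[0,0,0],[0,0,0],6],[[0,0,0],[0,0,0],6],[[0,0,0],[0,0,0],6],[[0,0,0],[0,0,0],6],[[0,0,0],[0,0,0],6],[[0,0,0],[0,0,0],6]]'
python3 fin.py
```

```text
471 [0.5694 0.0989 0.0396] [0.6029 0.1548 0.1167]
68 [0.7279 0.1374 0.0199] [0.7558 0.1571 0.102 ]
band top 0.1848 [0.6726 0.1255 0.1847]
29.1167
blue shift mm [-0.05900171  0.08682577  0.06756963]
time_s: 30.12
eef_pos: [0.4987, 0.1167, 0.3039]
eef_rot: [0.627, -0.342, 0.335, -0.615]
wrist_force: [-0.2, -0.0, 0.9]
opening: 0.701
459 [0.5772 0.0999 0.0335] [0.6093 0.155  0.1119]
52 [0.7359 0.1054 0.0267] [0.7508 0.1547 0.1075]
band top 0.1842 [0.6746 0.124  0.1841]
30.1667
blue shift mm [ 0.07201263 -0.14095298 -0.10361879]
```

It's still swinging slightly, so I'll wait a few more seconds and check again.

```bash
for i in 1 2 3 4; do python3 -m jog '[[[0,0,0],[0,0,0],6],[[0,0,0],[0,0,0],6],[[0,0,0],[0,0,0],6],[[0,0,0],[0,0,0],6],[[0,0,0],[0,0,0],6],[[0,0,0],[0,0,0],6],[[0,0,0],[0,0,0],6],[[0,0,0],[0,0,0],6],[[0,0,0],[0,0,0],6],[[0,0,0],[0,0,0],6],[[0,0,0],[0,0,0],6],[[0,0,0],[0,0,0],6]]' >/dev/null; done
python3 fin.py;python3 fin.py;python3 fin.py; python3 - <<'E'
from h import *
s=imaging.camera('side');C=cloud(s);h=cv2.cvtColor(s['frame'],cv2.COLOR_RGB2HSV).astype(int)
m=(h[...,0]>18)&(h[...,0]<35)&(h[...,1]>120)&(np.hypot(C[...,0]-.43,C[...,1]+.353)<.06);P=C[m];print('can',len(P),P.mean(0),P[:,2].min(),P[:,2].max())
E
```

```text
459 [0.5755 0.0988 0.035 ] [0.6073 0.1542 0.1125]
52 [0.7341 0.1082 0.0274] [0.7544 0.1567 0.1064]
band top 0.1846 [0.6713 0.1299 0.1846]
34.2167
blue shift mm [ 0.02844795 -0.05265307 -0.03810064]
458 [0.5757 0.0997 0.0344] [0.6071 0.1541 0.113 ]
49 [0.7338 0.1043 0.0269] [0.7513 0.1575 0.1061]
band top 0.1837 [0.6677 0.1264 0.1836]
34.2667
blue shift mm [ 0.00873017 -0.01673091 -0.01247126]
457 [0.5756 0.0989 0.0347] [0.6078 0.1542 0.1125]
49 [0.7326 0.1046 0.0235] [0.752  0.1571 0.1049]
band top 0.184 [0.6768 0.1293 0.184 ]
34.3167
blue shift mm [ 0.02978893 -0.05513503 -0.03989663]
can 251 [ 0.42288919 -0.33300176  0.06202471] -0.0020321485973036446 0.1192505883409547
```

```bash
python3 -c "
from bench import ctrl;print(ctrl.hand_in())"
```

```text
the job is handed in; nothing more can be done
None
```

I stood the can upright on the green mat, hung the red ear defenders over the bar beside the blue pair, and handed the job in at about 34 s.

**Last checks**
- **Can:** after release it measured 3 mm from the mat's centre with no tilt. At the end it was still standing there, its yellow wall running from the mat to 119 mm.
- **Red pair:** it was at rest, with the top of the headband at 184 mm (185 mm expected). It sat centred on the bar to within a few millimetres, at y ≈ 0.125 m. It leaned about 0.05 rad, inside the 0.25 rad limit, and was well clear of the blue pair.
- **Blue pair:** it had moved less than 0.2 mm.
- **Screwdriver:** it looked unmoved in the last side view, but I didn't measure it.
- **Joint housing:** only the tip of its shaft shows in that view, so I couldn't really check it. The arm was never near it.

**What went wrong on the way**
- **Fingertips:** they seemed to end roughly 25 mm short of the reported TCP position, judging from the camera.
- **Can:** the first grip failed because I commanded too wide an opening to squeeze. It was regripped, but fairly high on the wall, so it tilted slightly in the fingers and I corrected that before placing it.
- **Red pair:** the first two grips on the headband closed on nothing, without shifting it. The third, about 22 mm deeper, held.

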